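# Key the chuck hub onto the cup turner

### The job

Get the cup turner ready for lining cups: drop the loose key into the slot on top of its shaft, let go of it so that it lies fully down in the slot, then slide the square hub onto the shaft with its keyway over the key, black nose outward, until it is fully home against the collar. Let go of the hub and leave the other things on the table where they are.

Things in the scene. Friction and masses are not known exactly. Their poses are not given: they have to be found in the camera images.
- turner: The cup turner: grey motor box 128 mm long, 80 mm wide, its top 100 mm above the table, on a base plate 18 mm high that does not reach out beyond the collar. A level steel shaft, 26 mm diameter, axis 75 mm above the table, stands out of it and does not turn. Origin on the table under the collar's face; x along the shaft, from free end towards the motor; z up.
- shaft_seat (a point): Middle of the floor of the key slot in the top of the shaft. Slot 33 mm long, 9.6 mm wide, closed at both ends, upper edges chamfered; floor 82 mm above the table, 7 mm above the shaft's axis, 6 mm below the shaft's top. Lies 24.5 mm from shaft_stop towards the free end. Axes as the turner's.
- shaft_stop (a point): Point on the shaft's axis, 75 mm above the table, at the face of the collar (36 mm diameter, 12 mm thick) where the hub comes home. The shaft's free end is 66 mm out along -x, its last 8 mm tapering to 18 mm diameter. Axes as the turner's.
- key_center (a point): Centre of the loose steel key, a rectangular bar 30 mm long (own x), 8 mm wide (own y), 14 mm high (own z), long edges chamfered 1.2 mm, standing on the table on a narrow side, so its centre is 7 mm above its underside. In the slot it stands 8 mm proud of the shaft's top. About 26 g.
- hub_center (a point): Centre of the hub's square aluminium part, on the axis of its bore: 40 mm long (own x), 56 mm wide (own y), 56 mm high (own z). It stands on the table on a flat side, bore level, 28 mm up. Through bore 28 mm (eight-sided, across flats); keyway on top (own +z) along the whole length, 11 mm wide, up to 22.5 mm above the bore's axis. The +x end goes on first. About 0.3 kg.
- hub_nose (a point): Middle of the open end of the hub's black hollow nose (30 mm long, tapering from 52 to 42 mm diameter, wider inside than the shaft), on the bore's axis, 50 mm from hub_center along the hub's -x.
- dowel: plain round steel pin, 12 mm diameter, 35 mm long, lying flat; not the key
- spacer: loose plain steel ring, 42 mm outside, 29 mm bore, 10 mm high, lying flat; origin under its centre
- cup_a: brown paper cup, 80 mm across the rim, 92 mm high; origin under its centre
- cup_b: another such paper cup
- tin: paint tin, 100 mm diameter, 115 mm high; origin under its centre
- cards: stack of blank cards, 55 x 88 x 28 mm; origin under its centre
- reader: flat black card reader, 130 x 70 x 12 mm; origin under its centre
- brush: paint brush lying on the table
Not all that is in view belongs to the job. Leave any purple or turquoise look-alike of the part that bears hub_center alone.

How it is judged:
By the outcome, as a careful person would: the job done as asked, in the order asked, and still so for the second after the job is handed in, with the robot touching nothing.
It also fails if it takes over 58 s, if anything falls off the work surface, if the arm or the gripper's body presses on something with over 40 N, if the wrist force passes 120 N, or if a joint passes its speed limit or range.

### The arm

A 6-joint arm with a two-finger parallel gripper is mounted at the origin on the work surface. World frame = base frame: x ahead of the robot, y to its left, z up, the work surface at z = 0. Lengths are in m, angles in degrees, forces in N, time in s.
With the tool pointing down it reaches from about 0.375 to 0.9 m from the base axis. Payload 3.1 kg.
Tool frame: the origin (TCP) lies on the centre line of the jaws, within the pads' length; the fingertips stand 17 mm ahead of it and the grasp point (between the pads) lies 2 mm behind it; y points along the fingers, x is the direction in which the jaws open and shut, and the axes are right-handed (so a half turn about y gives the same grasp; the last joint's range is limited). The gripper opens to 87 mm and grips with 3 to 60 N. Pads are 19 mm wide; open, the fingers measure 117 mm over their backs; the gripper's body (75 mm by 190 mm) begins 51 mm behind the grasp point.
Start: joints at [-80.357, 30.224, 82.088, -0, 67.689, -10.227], TCP at [0.212, -0.588, 0.24] pointing down, gripper open.
Joint ranges: [-176.69, 176.69], [-43.24, 126.21], [12.49, 139.97], [-82, 262], [0, 151.66], [-163.58, 163.58]. Speed limits (degrees/s): [159.86, 159.86, 180, 180, 180, 180].

### API

Orientations are given as a 3x3 rotation matrix whose columns are the frame's x, y, z axes.
In Python, from rig import read_state, capture, camera_info, hand_in, trace, tip_of gives the robot as it stands.
- The arm moves only by the tool jog_arm, never from a script. Its argument "steps" is a list of rows, each an object with "fingers": the opening in per cent of the stroke, from 0 (shut) to 100 (fully open); "delta_pos": the shift along the world's x, y, z in mm, a list of three; "turn": the turn about the world's z in degrees. A call has 1 to 20 rows; each row is the pose to reach, as a shift and turn from the pose commanded when the call began; what a row does not reach only later rows make up. A row lasts 1/12 s, in which the tool goes at most 41.7 mm and 7.16 degrees, less where a joint would pass 70% of its speed; a pose out of reach is approached as far as the arm can. A call with a gripper value outside its range is refused whole. The fingers move at their own pace and stop on an object; the grip force is fixed at half the most. Time passes only in rows, so rows that repeat a pose let the fingers close. It gives the time, the measured TCP pose, the force and the opening at its end, in the units of the state.
- read_state(): the state, without advancing time (a new reading comes with each control period).
- capture(name): name is "side" or "top"; returns the picture (420x560x3 uint8, red, green, blue); there is no depth.
- camera_info(name): a dict with "fov_y" (degrees; the focal length in pixels is half the picture's height over the tangent of half this angle, whatever the lens; pixels are square), "cx", "cy" (the principal point, pixels), "view" (4x4, takes a point from world to camera coordinates). Camera axes: x right, y down, z forward; pixel columns grow to the right and rows downward; lengths in m; the calibration is good to about 2 mm. A picture is of the moment at which its call begins. camera_info takes no time and is no camera call.
- hand_in(): hands the job in, once; it reports no verdict.
Trained networks look in the newest picture that a camera, given by its name, has taken for a name from the list of things; names that differ only in an ending like _2 or _b are one class to them, and where a whole thing is asked for, a point or a joint stands for the part that bears it (a point fixed in the world has none). Each returns a list of dicts, best first, with "confidence" (0 to 1); they miss things now and then, are a little off and sometimes report something else, mostly with a low value. They report only what shows in the picture. A call takes as long as a camera call. They do not tell look-alikes from the thing itself.
- trace(target, camera): "mask" (420x560 bool, what is visible of it).
- tip_of(target, camera): "position" ([x, y, z] in m, in world coordinates, good to about 4 mm: a listed point, or the origin of a listed thing).
The state is a dict: "time_s": time; "joint_positions": joint angles; "qvel": joint speeds; "tau": joint torques, N m; "position": TCP position; "tcp_rot": TCP orientation; "force": force on the tool from outside, world axes, zero at the start; "moment": the same for the moment, N m; "opening": opening from 0.0 (shut) to 1.0 (fully open).
Only numpy, scipy, OpenCV 4.12 (cv2) and the standard library are available. Lean on these libraries where they do the work, as an engineer would, in place of code of your own. Each camera call takes 0.05 s, during which the arm holds its last target.

## Working session

There is one attempt and no reset: what is moved stays moved. The work goes in short steps, Python scripts to look and compute and a tool call to move; the robot and the scene stay as the last step left them, time stands still between calls to the robot, and variables do not carry over. Pictures are saved under pics/ and viewed, and the job is handed in when it is done.

Besides the shell and the picture viewer there is one more tool, called after "Request:" by a JSON object that holds its "op" and its "data". jog_arm: Moves the arm, as the interface text tells. Its arguments: {"type":"object","properties":{"steps":{"type":"array","items":{"type":"object","properties":{"fingers":{"type":"number"},"delta_pos":{"type":"array","items":{"type":"number"}},"turn":{"type":"number"}}}}},"required":["steps"]}

```bash
mkdir -p pics; ls
cat > h.py <<'E'
import numpy as np,cv2
from rig import *
def save(img,n,crop=None,scale=1):
    if crop: img=img[crop[1]:crop[3],crop[0]:crop[2]]
    img=cv2.resize(img,None,fx=scale,fy=scale,interpolation=cv2.INTER_CUBIC)
    cv2.imwrite('pics/'+n,img[:,:,::-1])
def cam(n):
    c=camera_info(n);f=210/np.tan(np.radians(c['fov_y']/2));return c,f,np.array(c['view'])
def proj(n,p):
    c,f,V=cam(n);p=np.atleast_2d(p);q=p@V[:3,:3].T+V[:3,3];return np.c_[c['cx']+f*q[:,0]/q[:,2],c['cy']+f*q[:,1]/q[:,2]]
def ray(n,uv,z):
    c,f,V=cam(n);d=np.array([(uv[0]-c['cx'])/f,(uv[1]-c['cy'])/f,1]);R=V[:3,:3];o=-R.T@V[:3,3];d=R.T@d;return o+d*(z-o[2])/d[2]
E
python3 - <<'E'
from h import *
for n in('side','top'):
    save(capture(n),n+'0.png'); c=camera_info(n);print(n,c['fov_y'],c['cx'],c['cy'],np.round(c['view'],4).tolist(),c.keys())
    for t in ['turner','shaft_seat','shaft_stop','key_center','hub_center','hub_nose','dowel','spacer']:
        print(t,[(np.round(d['position'],4).tolist(),round(d['confidence'],2)) for d in tip_of(t,n)])
print(read_state())
E
```

```text
pics
side 45.36162672460085 284.7479829511638 203.05358976722263 [[-0.939, -0.3437, -0.0158, 0.5024], [-0.2151, 0.6225, -0.7525, 0.2334], [0.2685, -0.7032, -0.6584, 0.9802], [0.0, 0.0, 0.0, 1.0]] dict_keys(['fov_y', 'cx', 'cy', 'view'])
turner [([0.4978, 0.2059, -0.0011], 0.77)]
shaft_seat [([0.5077, 0.1809, 0.0814], 0.78), ([0.5046, 0.207, 0.0747], 0.38), ([0.5901, -0.2281, 0.0305], 0.18)]
shaft_stop [([0.506, 0.2046, 0.0766], 0.69)]
key_center [([0.4334, 0.0096, 0.0087], 0.6), ([0.7779, 0.1068, 0.0015], 0.27), ([0.5034, 0.2057, 0.0773], 0.23)]
hub_center [([0.5899, -0.2288, 0.0293], 0.91), ([0.5805, -0.1137, 0.0294], 0.7), ([0.4523, -0.239, 0.0274], 0.64), ([0.5, 0.2076, 0.0014], 0.39)]
hub_nose [([0.5061, -0.2362, 0.0307], 0.98), ([0.5375, -0.1252, 0.0256], 0.69), ([0.5858, -0.2812, 0.0315], 0.61)]
dowel [([0.6617, -0.0198, 0.001], 0.45)]
spacer [([0.5624, 0.031, 0.0005], 0.52)]
top 43.01415637427787 281.5381292509061 204.98215547958972 [[-0.0156, -0.9999, 0.0032, -0.0608], [-0.9797, 0.0146, -0.1999, 0.5591], [0.1998, -0.0062, -0.9798, 1.2554], [0.0, 0.0, 0.0, 1.0]] dict_keys(['fo
[... 625 characters left out ...]
0411e+01,  8.20864735e+01,  1.47592979e-05,
        6.76887055e+01, -1.02270414e+01]), 'qvel': array([0.05379068, 0.02144208, 0.00995137, 0.0031528 , 0.01285083,
       0.04892203]), 'tau': array([ 1.68611505e-04, -4.39998651e+01, -1.76989245e+01,  6.34819083e-02,
        5.03166206e-02, -2.15791822e-06]), 'position': array([ 0.21245952, -0.58777269,  0.23958167]), 'tcp_rot': array([[ 3.39888517e-01,  1.12857433e-05,  9.40465734e-01],
       [-9.40465731e-01, -6.49991145e-05,  3.39888517e-01],
       [ 6.49653344e-05, -9.99999998e-01, -1.14785978e-05]]), 'force': array([0.57648652, 0.38339365, 0.2693514 ]), 'moment': array([0.06746137, 0.01445164, 0.0391819 ]), 'opening': 1.0038241613726415}
```

View pictures.

View pics/side0.png

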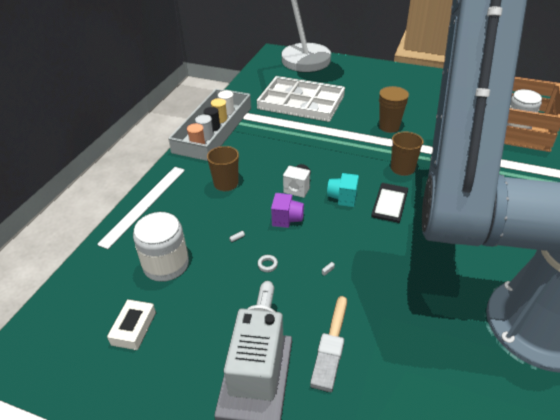

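View pics/top0.png

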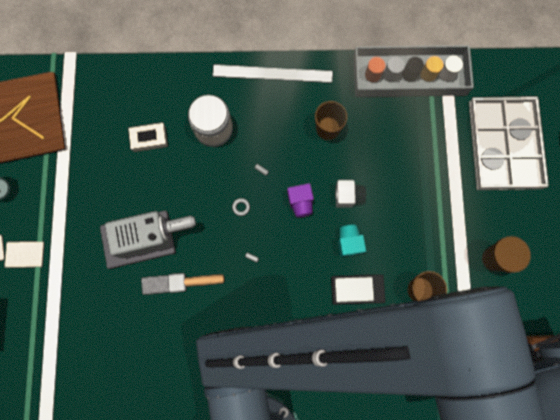

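Run:
```python
from h import *
t=capture('top');s=capture('side')
a=[cv2.resize(im[y-22:y+22,x-30:x+30],(390,286),interpolation=cv2.INTER_CUBIC) for im,x,y in((t,252,257),(t,261,168),(t,346,193),(t,175,232))]
b=[cv2.resize(im[y-22:y+22,x-30:x+30],(390,286),interpolation=cv2.INTER_CUBIC) for im,x,y in((s,328,268),(s,237,236),(s,297,181),(s,267,300))]
save(np.vstack([np.hstack(a[:2]),np.hstack(a[2:])]),'ct.png');save(np.vstack([np.hstack(b[:2]),np.hstack(b[2:])]),'cs.png')
```

```text
(no output)
```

View pics/ct.png

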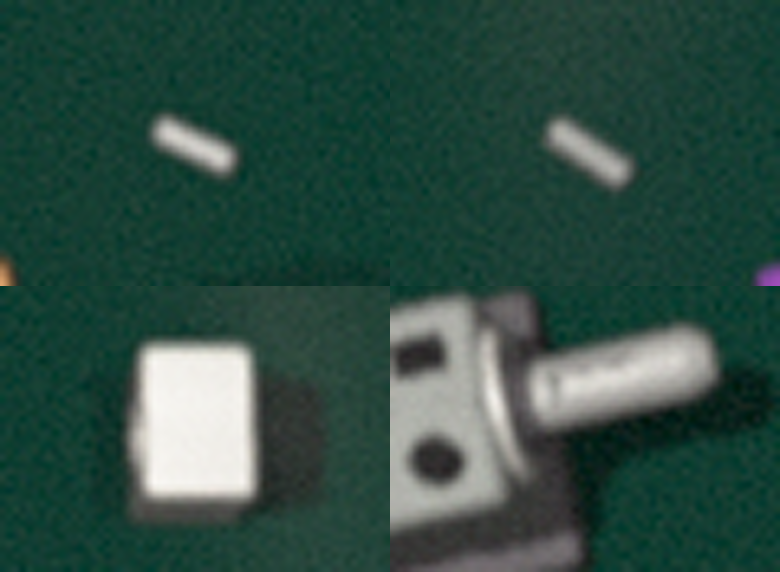

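View pics/cs.png

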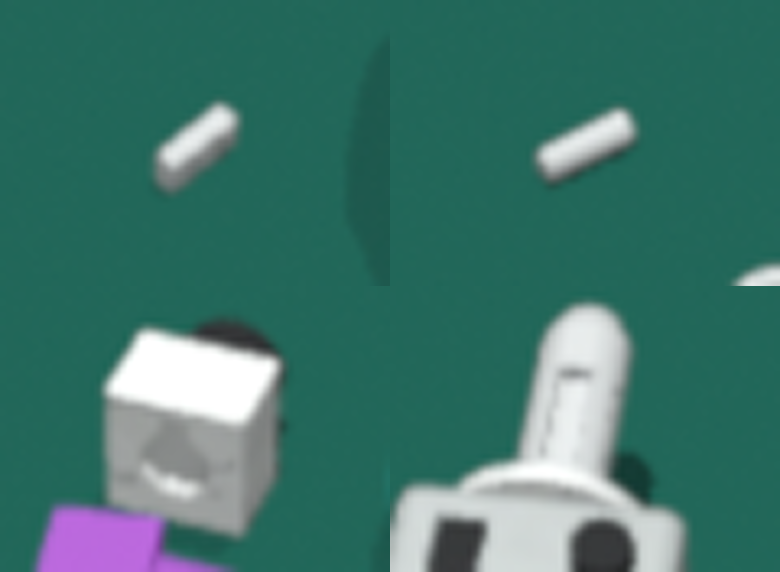

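```bash
cat > fit.py <<'E'
from h import *
from scipy.optimize import minimize
S=8
def render(n,pts_list,roi):
    x0,y0,x1,y1=roi; m=np.zeros(((y1-y0)*S,(x1-x0)*S),np.uint8)
    for P in pts_list:
        uv=proj(n,P); q=((uv-[x0,y0]+0.5)*S-0.5)   # pixel centre convention: integer = centre
        h=cv2.convexHull(np.round(q*16).astype(np.int32)); cv2.fillConvexPoly(m,h,255,shift=4)
    m=cv2.resize(m,(x1-x0,y1-y0),interpolation=cv2.INTER_AREA)/255.
    return cv2.GaussianBlur(m,(0,0),0.7)
def T(p,yaw,P):
    c,s=np.cos(yaw),np.sin(yaw); P=np.asarray(P,float)
    return np.c_[p[0]+c*P[:,0]-s*P[:,1],p[1]+s*P[:,0]+c*P[:,1],P[:,2]]
def box(lx,ly,z0,z1): return [(sx*lx/2,sy*ly/2,z) for sx in(-1,1) for sy in(-1,1) for z in(z0,z1)]
def shaft():
    a=np.linspace(0,2*np.pi,40); P=[]
    for x,r in((0,.013),(-.058,.013),(-.066,.009)): P+= [(x,r*np.cos(t),.075+r*np.sin(t)) for t in a]
    return P
def fit(n,soft,model,x0,roi,w=None):
    w=np.ones_like(soft) if w is None else w
    f=lambda v:(w*(render(n,[T(v[:2]/1000,np.radians(v[2]),M) for M in model],roi)-soft)**2).sum()
    best=None
    for dy in(-4,0,4):
        s0=np.array([x0[0]*1e3,x0[1]*1e3,x0[2]+dy])
        r=minimize(f,s0,method='Nelder-Mead',options=dict(initial_simplex=s0+np.array([[0,0,0],[4,0,0],[0,4,0],[0,0,6]]),xatol=.02,fatol=1e-4,maxiter=400))
        if best is None or r.fun<best.fun: best=r
    return best.x,best.fun
def roi_of(n,P,pad=5):
    uv=proj(n,P);return [int(uv[:,0].min())-pad,int(uv[:,1].min())-pad,int(uv[:,0].max())+pad+1,int(uv[:,1].max())+pad+1]
def soft_of(img,roi,hi,lo=None):
    x0,y0,x1,y1=roi; R=img[y0:y1,x0:x1,0].astype(float)  # red: table is dark there
    lo=np.median(R) if lo is None else lo
    return np.clip((R-lo)/(hi-lo),0,1)
E
cat > m1.py <<'E'
from fit import *
key=[box(.030,.008,0,.014)]; hubt=[box(.040,.056,.056,.056)]
ks={'top':-25,'side':-25}
for n in('top','side'):
    im=capture(n)
    c,f,V=cam(n); print(n,'cam pos',np.round(-V[:3,:3].T@V[:3,3],3))
    # key
    uv=proj(n,[.433,.009,.007])[0];
    roi=roi_of(n,T((.4333,.009),0,box(.03,.03,0,.014)),3); x0,y0,x1,y1=roi
    R=im[y0:y1,x0:x1,0].astype(float); print('key R',R.max(),np.median(R))
    for hi in (.6,.8):
        s=soft_of(im,roi,np.median(R)+hi*(np.percentile(R,98)-np.median(R)))
        for y in(60,120): print('key',hi,fit(n,s,key,(.4333,.009,y),roi))
    roi=roi_of(n,T((.588,-.2287),np.pi/2,hubt[0]),5); x0,y0,x1,y1=roi
    R=im[y0:y1,x0:x1,0].astype(float); print('hub R',np.percentile(R,[5,50,95]))
    P=np.percentile(R,95); lo=150 if n=='side' else 60
    s=soft_of(im,roi,P*.97,lo); print('hub',fit(n,s,hubt,(.588,-.2287,90),roi))
    # shaft
    P=T((.505,.206),np.radians(97),np.array(shaft())); sh=np.array(shaft())
    roi=roi_of(n,P,6); x0,y0,x1,y1=roi
    R=im[y0:y1,x0:x1,0].astype(float); 
    w=np.zeros(R.shape,np.uint8); q=proj(n,T((.505,.206),np.radians(97),sh[40:]*[1,1,1]+0))
    end=T((.505,.206),np.radians(97),np.r_[sh[40:],sh[:40]-[.025,0,0]])
    h=cv2.convexHull(np.round(proj(n,end)-[x0,y0]).astype(np.int32)); cv2.fillConvexPoly(w,h,1); 
    s=None
    w=cv2.dilate(w,np.ones((9,9)))
    print('shaft R',np.percentile(R[w>0],[5,30,50,70,95]))
    s=soft_of(im,roi,np.percentile(R[w>0],80)*.75,np.percentile(R[w>0],10))
    for y in(97,): print('shaft',fit(n,s,[shaft()],(.505,.206,y),roi,w))
    np.save(n+'.npy',im)
print(read_state()['time_s'])
E
python3 m1.py
```

```text
top cam pos [ 0.296 -0.061  1.342]
key R 209.0 22.0
key 0.6 (array([436.64248334,   8.08827099,  65.69157507]), np.float64(8.418079745730802))
key 0.6 (array([436.58109931,   7.72672278,  64.10915241]), np.float64(8.413482922389028))
key 0.8 (array([436.61522494,   8.02216446,  64.14707063]), np.float64(3.2438544078790796))
key 0.8 (array([436.6224924 ,   8.04202858,  64.20990377]), np.float64(3.257116144042275))
hub R [ 16.  97. 244.]
hub (array([ 590.08887014, -229.03408075,   89.08816995]), np.float64(10.58476510549928))
shaft R [  0.  16.  52. 144. 211.]
shaft (array([505.29306337, 205.95507406, 103.50032667]), np.float64(3.9149875639988516))
side cam pos [0.259 0.717 0.829]
key R 231.0 34.0
key 0.6 (array([433.13571876,   7.68350764,  63.2412182 ]), np.float64(1.411503015574664))
key 0.6 (array([433.18494577,   7.69612706,  63.13029087]), np.float64(1.4256676489459443))
key 0.8 (array([433.25087982,   7.33806783,  64.7187354 ]), np.float64(2.792700448022317))
key 0.8 (array([433.2297613 ,   7.39183927,  64.81971101]), np.float64(2.785272475429558))
hub R [ 33.  88. 255.]
hub (array([ 586.58299411, -226.45973328,   89.17064259]), np.float64(3.1560126321575517))
shaft R [ 33.   34.  113.  205.  234.7]
shaft (array([502.86246434, 206.91336078, 102.37613064]), np.float64(3.598808545590584))
1.1
```

Chosen: the key is the bar with flat faces at top (252,257), side (328,268). The round pin at top (261,168) is the dowel. The hub is the bare aluminium one at top (346,193), side (297,181), nose toward -y. The purple (301,198) and turquoise (351,240) ones are look-alikes. Next I'll go above the key.

Request:
{"op": "jog_arm", "data": {"steps": [{"delta_pos":[222.5,595.5,-130],"turn":44.3,"fingers":45},{"delta_pos":[222.5,595.5,-130],"turn":44.3,"fingers":45},{"delta_pos":[222.5,595.5,-130],"turn":44.3,"fingers":45},{"delta_pos":[222.5,595.5,-130],"turn":44.3,"fingers":45},{"delta_pos":[222.5,595.5,-130],"turn":44.3,"fingers":45},{"delta_pos":[222.5,595.5,-130],"turn":44.3,"fingers":45},{"delta_pos":[222.5,595.5,-130],"turn":44.3,"fingers":45},{"delta_pos":[222.5,595.5,-130],"turn":44.3,"fingers":45},{"delta_pos":[222.5,595.5,-130],"turn":44.3,"fingers":45},{"delta_pos":[222.5,595.5,-130],"turn":44.3,"fingers":45},{"delta_pos":[222.5,595.5,-130],"turn":44.3,"fingers":45},{"delta_pos":[222.5,595.5,-130],"turn":44.3,"fingers":45},{"delta_pos":[222.5,595.5,-130],"turn":44.3,"fingers":45},{"delta_pos":[222.5,595.5,-130],"turn":44.3,"fingers":45},{"delta_pos":[222.5,595.5,-130],"turn":44.3,"fingers":45},{"delta_pos":[222.5,595.5,-130],"turn":44.3,"fingers":45},{"delta_pos":[222.5,595.5,-130],"turn":44.3,"fingers":45},{"delta_pos":[222.5,595.5,-130],"turn":44.3,"fingers":45},{"delta_pos":[222.5,595.5,-130],"turn":44.3,"fingers":45}]}}

```text
time_s: 2.68
position: [0.4351, 0.0074, 0.1097]
tcp_rot: [[0.9, 0.0, 0.435], [-0.435, -0.0, 0.9], [0.0, -1.0, -0.0]]
force: [0.6, 0.1, 0.0]
opening: 0.448
```

Run:
```python
from h import *
s=read_state();print(s['time_s'],s['position'],s['tcp_rot'][:,0],s['force'],s['opening'],s['joint_positions'])
save(capture('side'),'s1.png')
for n in('top','side'):
    if n=='top': capture(n)
    for t in ['cup_a']: print(n,[(np.round(d['position'],3).tolist(),round(d['confidence'],2)) for d in tip_of(t,n)])
```

```text
2.6833 [0.43508351 0.00735298 0.10972801] [ 9.00306273e-01 -4.35256683e-01  4.83678086e-04] [0.62064545 0.05325584 0.0100163 ] 0.4481002915122236 [-1.38003647e+01  2.96778361e+01  1.15573174e+02 -2.60191610e-02
  3.47238116e+01  1.20226511e+01]
top [([0.345, -0.41, 0.001], 0.77), ([0.772, -0.196, 0.004], 0.55), ([0.505, 0.208, 0.002], 0.22)]
side [([0.343, -0.412, -0.002], 0.98), ([0.775, -0.194, 0.002], 0.78)]
```

View pics/s1.png

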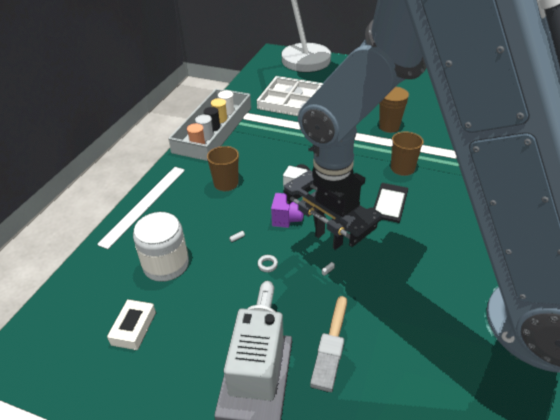

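Request:
{"op": "jog_arm", "data": {"steps": [{"delta_pos":[0,0,-40],"fingers":45},{"delta_pos":[0,0,-65],"fingers":45},{"delta_pos":[0,0,-78],"fingers":45},{"delta_pos":[0,0,-84.5],"fingers":45},{"delta_pos":[0,0,-84.5],"fingers":45}]}}

```text
$.steps[0]: bad value
```

Run:
```python
from h import *
s=read_state();print(s['position'],s['force'])
i=capture('side');save(i,'s2.png',(270,210,390,310),6)
```

```text
[0.43494117 0.00648184 0.10984246] [-0.17844347  0.53939796  0.36319665]
```

View pics/s2.png

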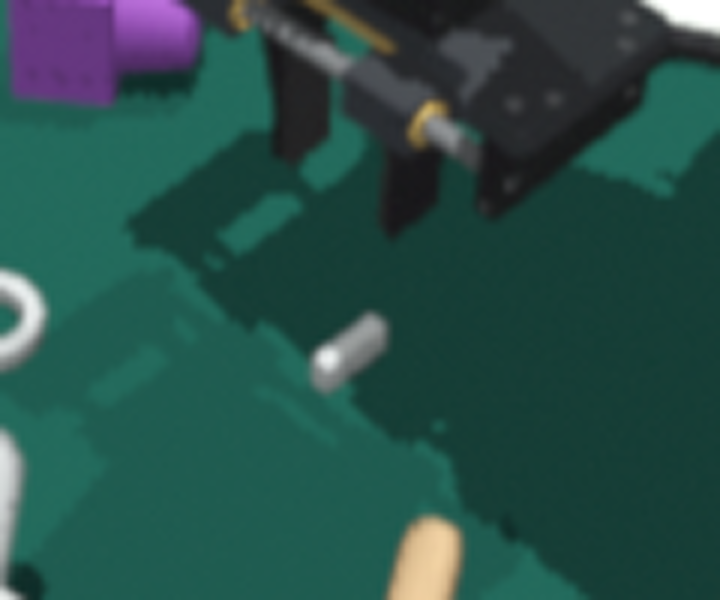

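Request:
{"op": "jog_arm", "data": {"steps": [{"delta_pos":[0,0,-40],"turn":0,"fingers":45},{"delta_pos":[0,0,-65],"turn":0,"fingers":45},{"delta_pos":[0,0,-78],"turn":0,"fingers":45},{"delta_pos":[0,0,-84.5],"turn":0,"fingers":45},{"delta_pos":[0,0,-84.5],"turn":0,"fingers":45},{"delta_pos":[0,0,-84.5],"turn":0,"fingers":45}]}}

```text
time_s: 3.43
position: [0.435, 0.0073, 0.0252]
tcp_rot: [[0.9, -0.0, 0.437], [-0.437, 0.0, 0.9], [-0.0, -1.0, -0.0]]
force: [-0.8, -0.1, -0.4]
opening: 0.451
```

Run:
```python
from h import *
for k in range(2):
    i=capture('side')
    s=read_state();print(s['position'],s['force'],s['tcp_rot'][:,0],s['tcp_rot'][:,1])
save(i,'s3.png',(270,210,390,310),6)
```

```text
[0.43536754 0.00736001 0.02562122] [-0.28831492 -0.15978705 -0.35007782] [ 0.89980976 -0.43628128  0.00101879] [ 1.01947325e-03 -2.32557213e-04 -9.99999453e-01]
[0.43552307 0.00740751 0.02586512] [0.48646166 0.48270201 0.26983784] [ 0.89992373 -0.43604409  0.00168198] [ 1.66890674e-03 -4.13011728e-04 -9.99998522e-01]
```

View pics/s3.png

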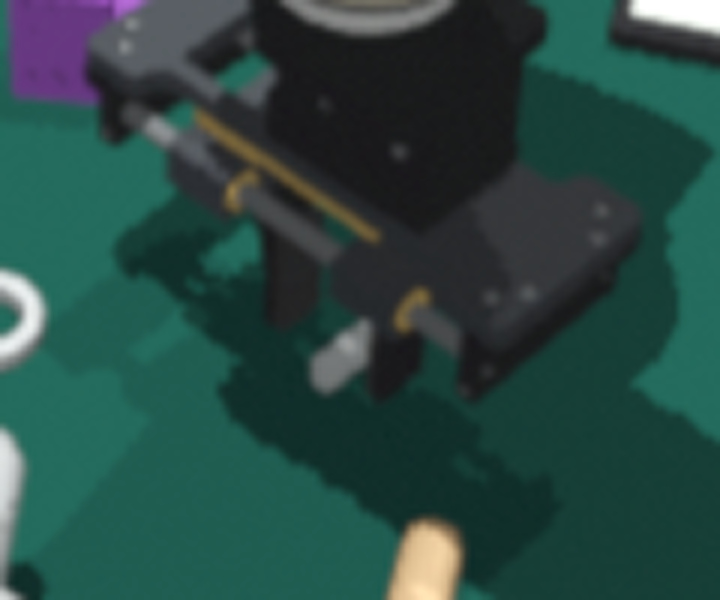

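Request:
{"op": "jog_arm", "data": {"steps": [{"delta_pos":[0,0,0],"turn":0,"fingers":0},{"delta_pos":[0,0,0],"turn":0,"fingers":0},{"delta_pos":[0,0,0],"turn":0,"fingers":0},{"delta_pos":[0,0,0],"turn":0,"fingers":0},{"delta_pos":[0,0,0],"turn":0,"fingers":0},{"delta_pos":[0,0,0],"turn":0,"fingers":0},{"delta_pos":[0,0,0],"turn":0,"fingers":0},{"delta_pos":[0,0,0],"turn":0,"fingers":0}]}}

```text
time_s: 4.2
position: [0.435, 0.0078, 0.0251]
tcp_rot: [[0.9, 0.0, 0.436], [-0.436, -0.0, 0.9], [0.0, -1.0, 0.0]]
force: [0.5, 0.9, 1.0]
opening: 0.088
```

Run:
```python
from h import *
for k in range(1):
    i=capture('side')
    s=read_state();print(s['position'],s['force'],s['opening'],s['opening']*87)
save(i,'s4.png',(270,210,390,310),6)
```

```text
[0.43500437 0.00774701 0.02508805] [-0.88410216 -0.06446897  2.10859253] 0.08859574447532594 7.707829769353356
```

View pics/s4.png

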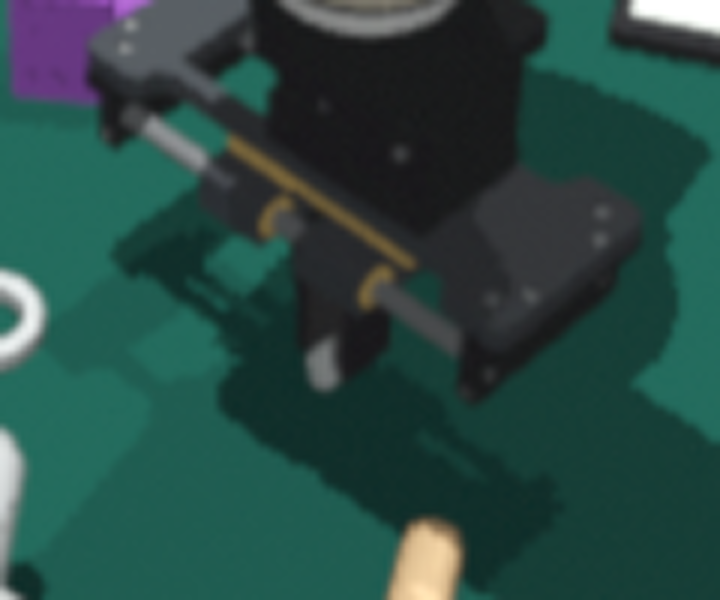

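Request:
{"op": "jog_arm", "data": {"steps": [{"delta_pos":[0,0,15],"turn":0,"fingers":0},{"delta_pos":[0,0,45],"turn":0,"fingers":0},{"delta_pos":[0,0,80],"turn":0,"fingers":0},{"delta_pos":[6,15,110],"turn":5,"fingers":0},{"delta_pos":[18,40,125],"turn":11,"fingers":0},{"delta_pos":[32,75,125],"turn":18,"fingers":0},{"delta_pos":[47,110,125],"turn":25,"fingers":0},{"delta_pos":[60,140,125],"turn":32,"fingers":0},{"delta_pos":[70,163,122],"turn":38.8,"fingers":0},{"delta_pos":[74.5,174,120],"turn":38.8,"fingers":0},{"delta_pos":[74.5,174,120],"turn":38.8,"fingers":0},{"delta_pos":[74.5,174,120],"turn":38.8,"fingers":0}]}}

```text
time_s: 5.25
position: [0.5084, 0.1814, 0.1444]
tcp_rot: [[0.975, -0.002, -0.223], [0.223, -0.001, 0.975], [-0.003, -1.0, -0.0]]
force: [-0.6, 1.0, -0.2]
opening: 0.081
```

Run:
```python
from h import *
for n in('side','top'):
    i=capture(n)
    u=proj(n,[.509,.182,.1])[0].astype(int);print(u); save(i,n+'5.png',(u[0]-60,u[1]-50,u[0]+60,u[1]+50),6); np.save(n+'5.npy',i)
s=read_state();print(s['position'],s['force'],s['opening'],s['tcp_rot'][:,0],s['time_s'])
```

```text
[263 291]
[175 223]
[0.50828216 0.18037912 0.14466319] [-0.15494905 -0.04258121 -0.22913149] 0.09004253554911573 [ 0.97504921  0.22197562 -0.00242235] 5.35
```

View pics/side5.png

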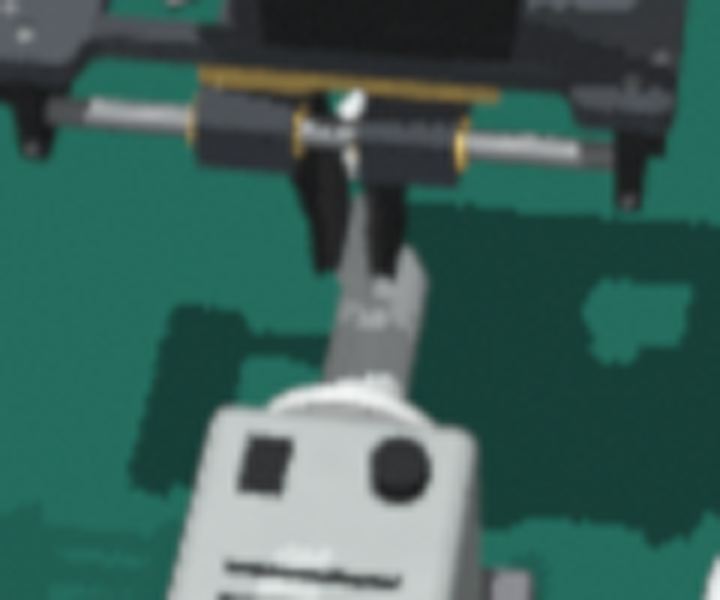

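View pics/top5.png

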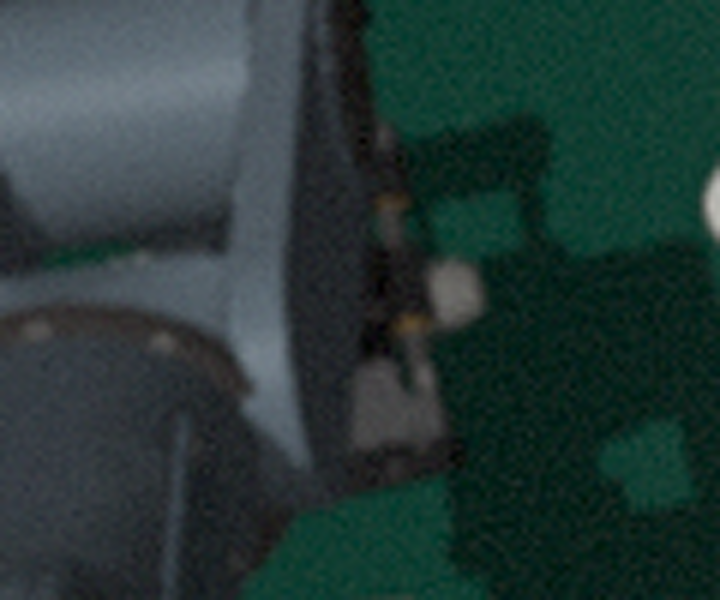

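Run:
```python
from h import *
s=read_state();
R=s['tcp_rot'];p=np.array([.5084,.1809,.1446])
d=np.array([-.223,.975,0]);j=np.array([.975,.223,0])
for a in (-.0095,.0095): print(proj('side',p+[0,0,-.017]+a*d), [proj('side',p+[0,0,-.017]+a*d+b*j).round(1) for b in(-.004,.004,-.012,.012)])
i=np.load('side5.npy'); save(i,'s5b.png',(240,255,290,315),12)
print((np.array(proj('side',p+[0,0,-.017]+.0095*d)-[240,255])+.5)*12)
for n,v in(('side',(.50286,.20691,102.4)),):
    a=np.radians(v[2]);o=-np.array([np.cos(a),np.sin(a)])
    for l in(.0245,.008,.041): print('slot',l,v[:2]+o*l, proj(n,[*(v[:2]+o*l),.088]), ((proj(n,[*(v[:2]+o*l),.088])-[240,255])+.5)*12)
```

```text
[[263.84763453 277.03619961]] [array([[266. , 277.2]]), array([[261.7, 276.8]]), array([[270.4, 277.6]]), array([[257.3, 276.5]])]
[[262.18246056 285.16187826]] [array([[264.4, 285.4]]), array([[260., 285.]]), array([[268.8, 285.8]]), array([[255.6, 284.6]])]
[[272.18952668 367.94253916]]
slot 0.0245 [0.50812102 0.18298153] [[263.68878206 295.84266297]] [[290.26538468 496.11195568]]
slot 0.008 [0.50457788 0.19909662] [[262.19613741 302.99418358]] [[272.35364887 581.93020296]]
slot 0.041 [0.51166415 0.16686644] [[265.14251331 288.87758323]] [[307.71015972 412.53099881]]
```

View pics/s5b.png

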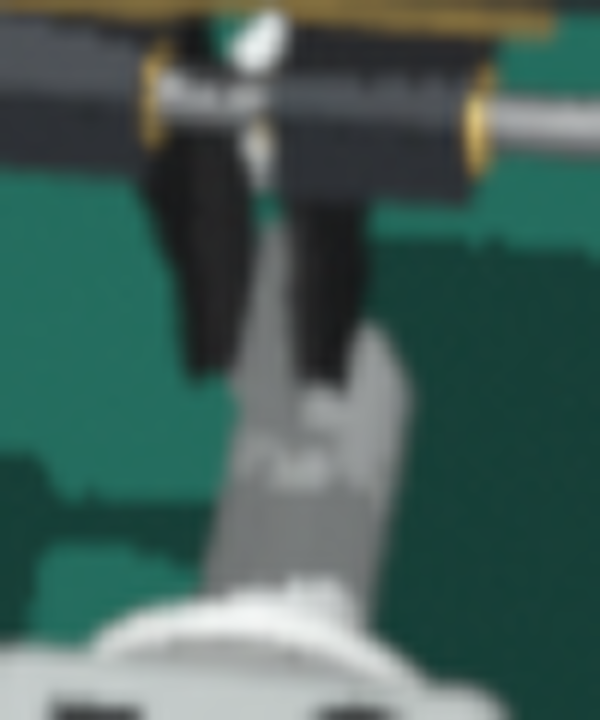

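Request:
{"op": "jog_arm", "data": {"steps": [{"delta_pos":[0,0,30],"turn":0,"fingers":0},{"delta_pos":[0,0,60],"turn":0,"fingers":0},{"delta_pos":[0,0,70],"turn":0,"fingers":0},{"delta_pos":[0,0,70],"turn":0,"fingers":0},{"delta_pos":[0,0,70],"turn":0,"fingers":0}]}}

```text
time_s: 5.77
position: [0.5091, 0.1807, 0.2151]
tcp_rot: [[0.975, 0.0, -0.222], [0.222, -0.0, 0.975], [0.0, -1.0, -0.0]]
force: [-0.8, 1.2, -0.6]
opening: 0.085
```

Run:
```python
from h import *
P=[]
for k in range(5):
    i=capture('side');s=read_state();P.append(s['position'])
P=np.array(P);print(P*1000);p=P.mean(0);R=s['tcp_rot'];print(R)
np.save('side6.npy',i)
u=proj('side',p-[0,0,.017])[0].round().astype(int)
save(i,'s6.png',(u[0]-25,u[1]-30,u[0]+25,u[1]+30),12);print(u)
j=R[:,0]*[1,1,0];d=np.array([-j[1],j[0],0])
for a in(-.015,.015):
  for b in(-.004,.004):
    for z in(-.025,-.011): print(a,b,z,((proj('side',p+a*d+b*j+[0,0,z])[0]-u+[25,30])+.5)*12)
```

```text
[[508.43423856 180.79381619 214.16045662]
 [508.16841925 180.9552011  213.66540687]
 [508.18664239 181.11872415 213.47008367]
 [508.33705471 181.25777503 213.48153864]
 [508.48727844 181.43994759 213.5844226 ]]
[[ 9.74567509e-01 -3.20969701e-03 -2.24071122e-01]
 [ 2.24070881e-01 -4.38944960e-04  9.74572751e-01]
 [-3.22643814e-03 -9.99994753e-01  2.91418142e-04]]
[261 255]
-0.015 -0.004 -0.025 [354.95616356 329.40077031]
-0.015 -0.004 -0.011 [350.9023373  262.34019149]
-0.015 0.004 -0.025 [300.59199978 324.98205933]
-0.015 0.004 -0.011 [295.96441898 257.93890156]
0.015 -0.004 -0.025 [322.37801658 483.56324056]
0.015 -0.004 -0.011 [317.86114395 416.40942586]
0.015 0.004 -0.025 [266.6225549  478.87860531]
0.015 0.004 -0.011 [261.502027   411.73986416]
```

View pics/s6.png

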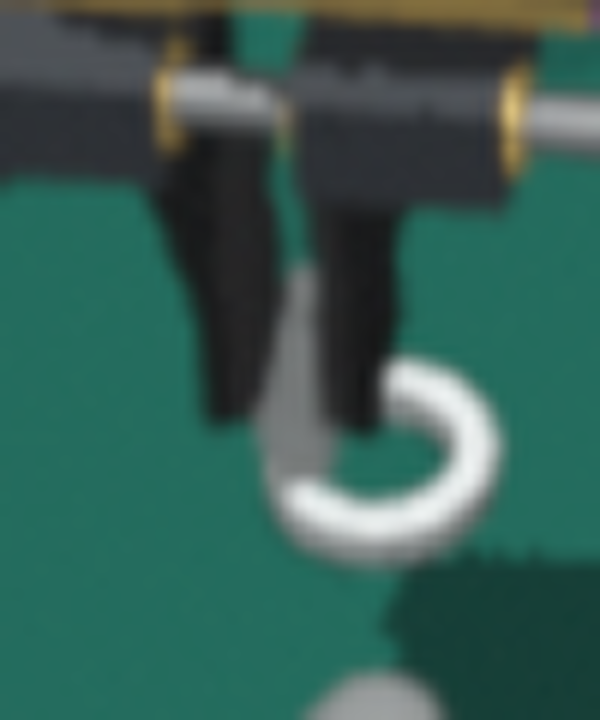

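Request:
{"op": "jog_arm", "data": {"steps": [{"delta_pos":[0,1,-30],"turn":0,"fingers":0},{"delta_pos":[0,1,-65],"turn":0,"fingers":0},{"delta_pos":[0,1,-88],"turn":0,"fingers":0},{"delta_pos":[0,1,-97],"turn":0,"fingers":0},{"delta_pos":[0,1,-97],"turn":0,"fingers":0},{"delta_pos":[0,1,-97],"turn":0,"fingers":0}]}}

```text
time_s: 6.52
position: [0.5095, 0.1828, 0.1178]
tcp_rot: [[0.974, -0.001, -0.224], [0.224, -0.0, 0.974], [-0.001, -1.0, 0.0]]
force: [0.2, -0.1, 0.2]
opening: 0.087
```

```bash
cat > look.py <<'E'
import sys
from h import *
P=[]
n=sys.argv[1]
for k in range(3):
    i=capture('side');s=read_state();P.append(s['position'])
P=np.array(P);print(P*1000);p=P.mean(0);R=s['tcp_rot'];print(s['force'],s['opening']*87,R[:,0],s['time_s'])
np.save(n+'.npy',i)
save(i,n+'.png',(235,250,295,310),10)
E
python3 look.py s7
```

```text
[[510.31786913 182.92616812 118.69920006]
 [510.62222218 182.97502967 119.24844814]
 [510.67209728 182.97974271 119.46907913]]
[ 0.06068405 -0.21932025  0.06424084] 6.991917355817294 [0.97445839 0.22454515 0.00321439] 6.6667
```

View pics/s7.png

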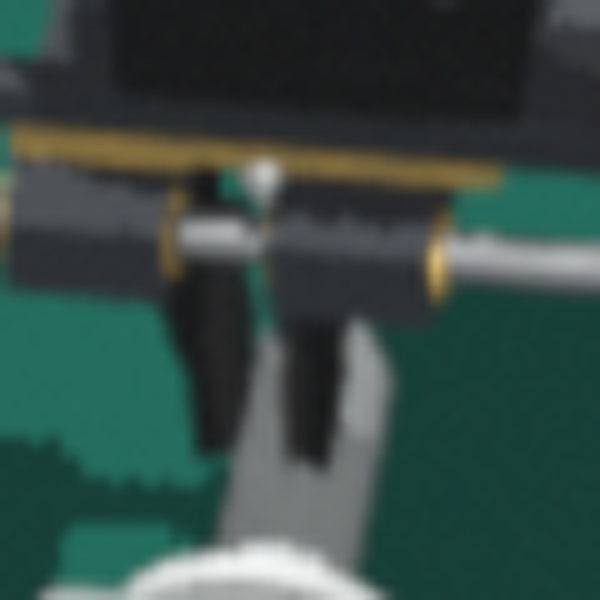

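Run:
```python
from h import *
j=np.array([.9745,.2245,0]);d=np.array([-.2245,.9745,0])
def q(p): return ((proj('side',np.array(p)/1000+[0,0,-.017]+.0095*d)[0]-[235,250])+.5)*10
print(q([509.46,182.7,118.1]),q([510.6,183,119.4]),q([508.4,182.7,118]))
for l in(.0245,.008,.041):
    for z in(.082,.088):
        print('slot',l,z,((proj('side',[.50286-np.cos(np.radians(102.4))*l,.20691-np.sin(np.radians(102.4))*l,z])[0]-[235,250])+.5)*10)
# two images of this pose
a=np.load('s7.npy').astype(int)
b=capture('side').astype(int);s=read_state();print(s['position']*1000,s['joint_positions'])
print(np.abs(a-b)[250:310,235:295].mean())
import cv2
g=lambda x:cv2.cvtColor(x.astype(np.uint8),cv2.COLOR_RGB2GRAY)[180:300,200:330].astype(np.float32)
print(cv2.phaseCorrelate(g(a),g(b)))
```

```text
[274.41051302 456.27325684] [267.65651298 451.34032357] [279.83269512 458.1596371 ]
slot 0.0245 0.082 [293.29009513 483.79412451]
slot 0.0245 0.088 [291.88782057 463.42662973]
slot 0.008 0.082 [278.44631082 555.27424657]
slot 0.008 0.088 [276.96137406 534.9418358 ]
slot 0.041 0.082 [307.748516   414.16971691]
slot 0.041 0.088 [306.4251331  393.77583234]
[510.61995581 182.95933069 119.53810328] [ 7.90517154e+00  3.38806684e+01  1.00171713e+02 -1.91342093e-03
  4.57568899e+01 -5.07159629e+00]
1.0612037037037036
((0.4998760549926118, -0.05352897738442408), 1.0065433601685512)
```

Run:
```python
from h import *
P=[]
ims=[np.load('side.npy'),np.load('side5.npy'),np.load('s7.npy')]
for k in range(3): ims.append(capture('side')); P.append(read_state()['position']*1000)
print(np.array(P))
G=[cv2.cvtColor(x,cv2.COLOR_RGB2GRAY).astype(np.float32) for x in ims]
for nm,(x0,y0,x1,y1) in dict(motor=(225,315,290,385),brush=(305,290,350,390),tin=(130,205,195,285),grip=(200,190,330,290)).items():
    w=cv2.createHanningWindow((x1-x0,y1-y0),cv2.CV_32F)
    print(nm,[np.round(cv2.phaseCorrelate(G[2][y0:y1,x0:x1],g[y0:y1,x0:x1],w)[0],2).tolist() for g in G])
```

```text
[[510.4141091  182.92812726 119.45998892]
 [510.24167164 182.89809751 119.299283  ]
 [510.04552832 182.85166343 119.09513153]]
motor [[-0.13, 0.02], [-0.13, 0.07], [0.0, 0.0], [0.02, 0.0], [0.03, 0.02], [0.02, 0.02]]
brush [[0.6, -0.03], [0.52, -0.16], [0.5, 0.0], [0.34, 0.01], [0.26, 0.02], [0.24, -0.06]]
tin [[-0.01, 0.04], [0.0, 0.01], [0.0, 0.0], [-0.02, 0.01], [0.02, -0.0], [0.0, 0.01]]
grip [[0.88, 0.82], [0.88, -11.05], [0.5, 0.0], [0.56, -0.09], [0.64, -0.04], [0.74, -0.03]]
```

```bash
cat > edge.py <<'E'
from fit import *
def edges(n,im,v,l,show=True):
    # silhouette edges along profile perpendicular to projected axis, at distance l from stop
    a=np.radians(v[2]);o=-np.array([np.cos(a),np.sin(a),0]);b=np.array([v[0],v[1],75.])/1000
    p0,p1=proj(n,[b+o*l])[0],proj(n,[b+o*(l+.01)])[0]
    t=(p1-p0)/np.linalg.norm(p1-p0);nn=np.array([-t[1],t[0]])
    s=np.arange(-14,14.01,.1);q=p0+s[:,None]*nn
    g=cv2.remap(im.astype(np.float32)[:,:,0],q[:,0].astype(np.float32)[None],q[:,1].astype(np.float32)[None],cv2.INTER_LINEAR)[0]
    ang=np.linspace(0,2*np.pi,200);x=np.array([-o[1],o[0],0])
    c=np.array([b+o*l+.013*(np.cos(k)*x+np.sin(k)*np.array([0,0,1])) for k in ang]);m=(proj(n,c)-p0)@nn
    G=np.gradient(cv2.GaussianBlur(g[None],(0,0),5)[0])
    k1=np.argmax(np.where(s<0,G,0));k2=np.argmin(np.where(s>0,G,0))
    # half-level crossing
    return np.round([s[k1],s[k2],m.min(),m.max(),(s[k1]+s[k2]-m.min()-m.max())/2],2),np.linalg.norm(proj(n,[b+x*.001])[0]-p0),nn,g[::10]
if __name__=='__main__':
    for n,v in(('side',(502.86,206.9,102.4)),('top',(505.3,206,103.5))):
        im=np.load(n+'.npy')
        for l in(.015,.02,.025,.03,.035,.04,.045,.05,.055):
            r=edges(n,im,v,l);print(n,l,r[0],'px/mm',round(r[1],3),r[2].round(2))
        print(r[3].round())
E
python3 edge.py
```

```text
side 0.015 [-6.9   7.2  -7.01  7.01  0.15] px/mm 6.801 [0.98 0.2 ]
side 0.02 [-7.1   7.1  -6.98  6.98  0.  ] px/mm 9.002 [0.98 0.2 ]
side 0.025 [-6.8   7.1  -6.96  6.96  0.15] px/mm 11.187 [0.98 0.2 ]
side 0.03 [-7.    7.   -6.93  6.93  0.  ] px/mm 13.356 [0.98 0.2 ]
side 0.035 [-6.8  7.  -6.9  6.9  0.1] px/mm 15.509 [0.98 0.2 ]
side 0.04 [-6.9   7.   -6.88  6.87  0.05] px/mm 17.645 [0.98 0.2 ]
side 0.045 [-6.8   6.9  -6.85  6.85  0.05] px/mm 19.764 [0.98 0.2 ]
side 0.05 [-6.9   6.9  -6.82  6.82  0.  ] px/mm 21.867 [0.98 0.2 ]
side 0.055 [-6.8  6.8 -6.8  6.8  0. ] px/mm 23.955 [0.98 0.2 ]
[ 34.  33.  33.  34.  34.  33.  44. 101. 172. 206. 221. 229. 232. 232.
 232. 229. 224. 216. 206. 188. 153.  99.  51.  35.  34.  33.  33.  33.
  33.]
top 0.015 [-5.8   5.5  -5.4   5.4  -0.15] px/mm 6.297 [0.24 0.97]
top 0.02 [-5.8  5.4 -5.4  5.4 -0.2] px/mm 8.39 [0.24 0.97]
top 0.025 [-5.9  5.5 -5.4  5.4 -0.2] px/mm 10.485 [0.24 0.97]
top 0.03 [-5.7  5.5 -5.4  5.4 -0.1] px/mm 12.579 [0.24 0.97]
top 0.035 [-5.7   5.4  -5.4   5.4  -0.15] px/mm 14.672 [0.24 0.97]
top 0.04 [-5.4   5.5  -5.4   5.4   0.05] px/mm 16.765 [0.24 0.97]
top 0.045 [-5.5   5.6  -5.4   5.4   0.05] px/mm 18.857 [0.24 0.97]
top 0.05 [-5.5   5.9  -5.4   5.39  0.2 ] px/mm 20.949 [0.24 0.97]
top 0.055 [-5.4   5.5  -5.39  5.39  0.05] px/mm 23.039 [0.24 0.97]
[ 18.  17.  20.  20.  20.  17.   6.  22.  62. 111. 152. 176. 188. 196.
 201. 188. 176. 161. 135.  99.  57.  25.   8.   2.   2.  11.  16.  10.
  14.]
```

Request:
{"op": "jog_arm", "data": {"steps": [{"delta_pos":[-1.8,0.1,0],"turn":-0.5,"fingers":0},{"delta_pos":[-1.8,0.1,0],"turn":-0.5,"fingers":0},{"delta_pos":[-1.8,0.1,-1.5],"turn":-0.5,"fingers":0},{"delta_pos":[-1.8,0.1,-3],"turn":-0.5,"fingers":0},{"delta_pos":[-1.8,0.1,-4.5],"turn":-0.5,"fingers":0},{"delta_pos":[-1.8,0.1,-6],"turn":-0.5,"fingers":0},{"delta_pos":[-1.8,0.1,-7],"turn":-0.5,"fingers":0}]}}

```text
time_s: 7.45
position: [0.5075, 0.1828, 0.1107]
tcp_rot: [[0.976, -0.0, -0.216], [0.216, -0.0, 0.976], [-0.0, -1.0, 0.0]]
force: [0.1, 0.4, -0.5]
opening: 0.084
```

```bash
python3 look.py s8
```

```text
[[507.46006486 182.78950866 110.57116091]
 [507.51012327 182.79109028 110.72648157]
 [507.5845957  182.83033475 110.83939925]]
[ 0.08863556 -0.29827311 -0.12942311] 7.909503300882312 [ 9.76420036e-01  2.15879033e-01 -3.95224149e-04] 7.6
```

View pics/s8.png

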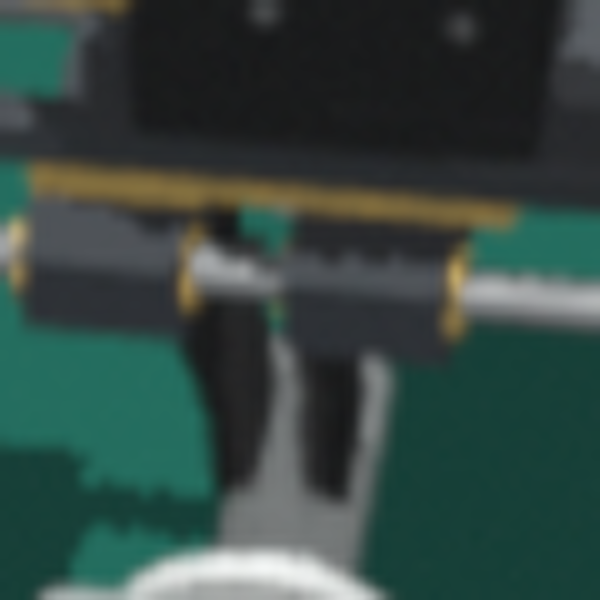

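Request:
{"op": "jog_arm", "data": {"steps": [{"delta_pos":[0,0,-1],"turn":0,"fingers":0},{"delta_pos":[0,0,-2],"turn":0,"fingers":0},{"delta_pos":[0,0,-3],"turn":0,"fingers":0},{"delta_pos":[0,0,-3],"turn":0,"fingers":0}]}}

```text
time_s: 7.93
position: [0.5081, 0.1829, 0.108]
tcp_rot: [[0.976, 0.001, -0.216], [0.216, 0.0, 0.976], [0.001, -1.0, -0.0]]
force: [0.8, -0.9, -0.8]
opening: 0.083
```

```bash
python3 look.py s9
```

```text
[[508.05621301 182.88086103 108.06772796]
 [508.05540729 182.89506112 108.0727671 ]
 [508.05463515 182.89726969 108.07577787]]
[ 0.4892836  -0.13573859  0.19627473] 7.308723665217945 [9.76416529e-01 2.15893622e-01 8.39566654e-04] 8.0833
```

View pics/s9.png

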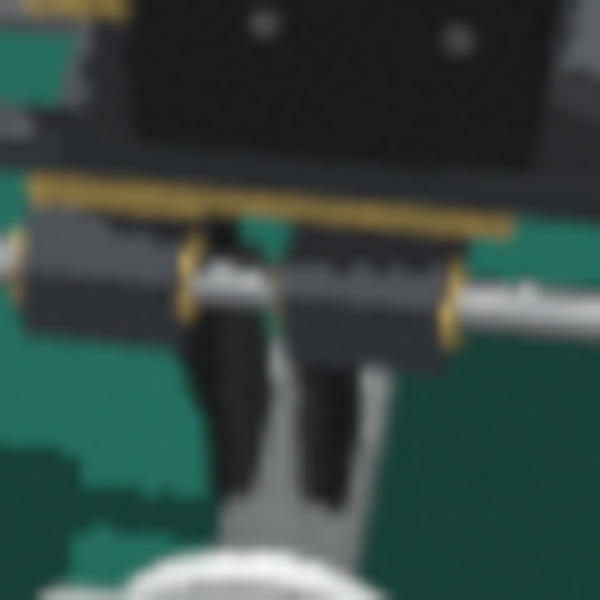

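Request:
{"op": "jog_arm", "data": {"steps": [{"delta_pos":[0,0,0],"turn":0,"fingers":14},{"delta_pos":[0,0,0],"turn":0,"fingers":20},{"delta_pos":[0,0,0],"turn":0,"fingers":35},{"delta_pos":[0,0,0],"turn":0,"fingers":35},{"delta_pos":[0,0,20],"turn":0,"fingers":35},{"delta_pos":[0,-10,60],"turn":0,"fingers":35},{"delta_pos":[0,-40,90],"turn":0,"fingers":35},{"delta_pos":[10,-80,100],"turn":0,"fingers":60},{"delta_pos":[20,-120,100],"turn":0,"fingers":100},{"delta_pos":[30,-160,100],"turn":0,"fingers":100},{"delta_pos":[40,-200,100],"turn":0,"fingers":100}]}}

```text
time_s: 9.0
position: [0.5477, -0.0187, 0.2088]
tcp_rot: [[0.976, 0.001, -0.217], [0.217, -0.0, 0.976], [0.001, -1.0, -0.0]]
force: [0.4, 0.5, 0.1]
opening: 0.566
```

Run:
```python
from h import *
i=capture('side');t=capture('top');np.save('s10.npy',i);np.save('t10.npy',t)
a=cv2.resize(i[255:325,235:305],(400,560),interpolation=cv2.INTER_CUBIC);b=cv2.resize(t[195:265,145:215],(400,560),interpolation=cv2.INTER_CUBIC)
a=cv2.resize(i[260:320,240:290],(400,480),interpolation=cv2.INTER_CUBIC);b=cv2.resize(t[195:255,155:205],(400,480),interpolation=cv2.INTER_CUBIC)
save(np.hstack([a,b]),'k10.png')
for n in('side','top'): print([(np.round(d['position'],4).tolist(),round(d['confidence'],2)) for d in tip_of('key_center',n)])
print(read_state()['time_s'])
```

```text
[([0.5076, 0.1849, 0.0892], 0.46)]
[([0.7725, -0.1979, 0.0015], 0.61), ([0.5048, 0.1814, 0.0902], 0.39), ([0.503, 0.2038, 0.0758], 0.24)]
9.2
```

View pics/k10.png

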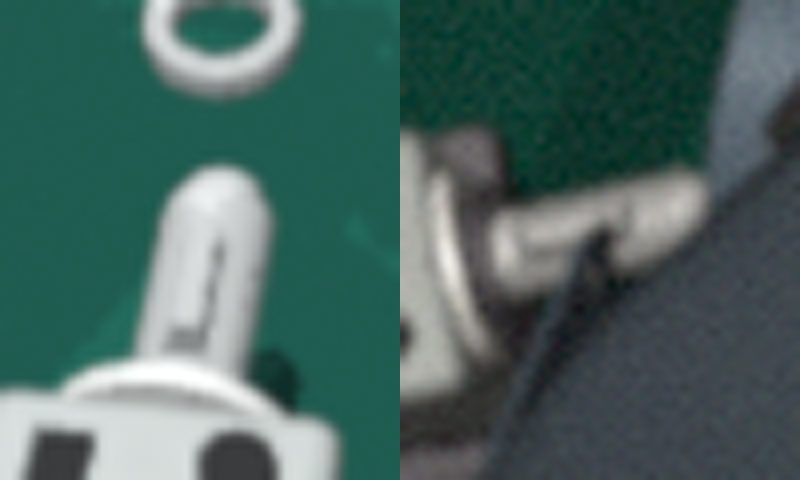

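Run:
```python
from h import *
i=np.load('s10.npy');x0,y0=240,260;sc=12
im=cv2.resize(i[y0:y0+60,x0:x0+50],None,fx=sc,fy=sc,interpolation=cv2.INTER_CUBIC).copy()
im2=im.copy()
a=np.radians(102.4);o=np.array([-np.cos(a),-np.sin(a),0]);n=np.array([-o[1],o[0],0]);st=np.array([.50286,.2069,0])
def pt(l,w,z): return tuple(np.round(((proj('side',st+o*l+n*w+[0,0,z])[0]-[x0,y0])+.5)*sc).astype(int))
for z,c in((.096,(255,0,0)),(.089,(0,0,255))):
    for (l,w),(l2,w2) in zip([(.0095,-.004),(.0395,-.004),(.0395,.004),(.0095,.004)],[(.0395,-.004),(.0395,.004),(.0095,.004),(.0095,-.004)]):
        if z==.096: cv2.line(im,tuple(map(int,pt(l,w,z))),tuple(map(int,pt(l2,w2,z))),c,1)
for w in(-.004,.004): cv2.line(im,tuple(map(int,pt(.0095,w,.096))),tuple(map(int,pt(.0095,w,.088))),(255,0,0),1)
save(np.hstack([im[120:560,:400],im2[120:560,:400]]),'k10b.png')
```

```text
(no output)
```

View pics/k10b.png

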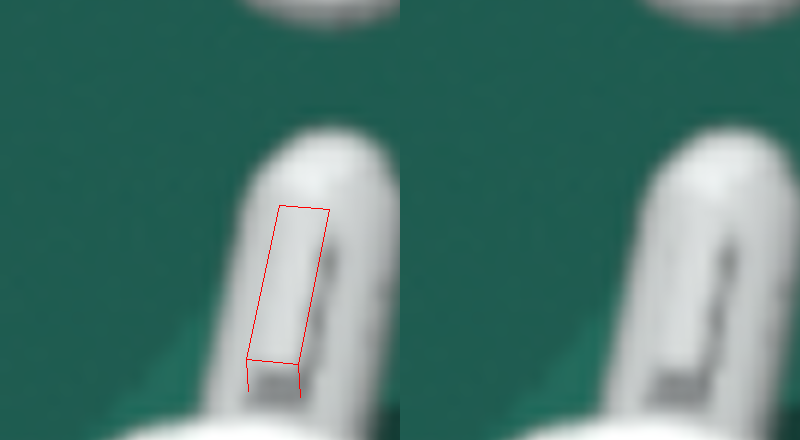

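Request:
{"op": "jog_arm", "data": {"steps": [{"delta_pos":[8,-35,0],"turn":-4,"fingers":100},{"delta_pos":[15,-75,0],"turn":-10,"fingers":100},{"delta_pos":[22,-115,0],"turn":-13.4,"fingers":100},{"delta_pos":[29,-150,0],"turn":-13.4,"fingers":100},{"delta_pos":[35,-185,-10],"turn":-13.4,"fingers":100},{"delta_pos":[40,-205,-40],"turn":-13.4,"fingers":100},{"delta_pos":[40.3,-210.8,-75],"turn":-13.4,"fingers":100},{"delta_pos":[40.3,-210.8,-95],"turn":-13.4,"fingers":100},{"delta_pos":[40.3,-210.8,-100],"turn":-13.4,"fingers":100},{"delta_pos":[40.3,-210.8,-100],"turn":-13.4,"fingers":100}]}}

```text
time_s: 10.03
position: [0.5866, -0.2254, 0.106]
tcp_rot: [[1.0, -0.005, 0.015], [-0.015, 0.003, 1.0], [-0.005, -1.0, 0.003]]
force: [-0.1, 0.5, -0.7]
opening: 1.003
```

Run:
```python
from h import *
i=capture('side');s=read_state();print(s['position']*1000,s['opening'],s['tcp_rot'][:,0])
save(i,'h1.png',(230,110,390,230),5)
p=s['position'];print(((proj('side',p-[0,0,.017])[0]-[230,110])+.5)*5)
```

```text
[ 587.83883213 -226.09541308  107.76980576] 0.9984046753172306 [ 0.99989683 -0.01428536 -0.00150033]
[330.4864816  260.37172104]
```

View pics/h1.png

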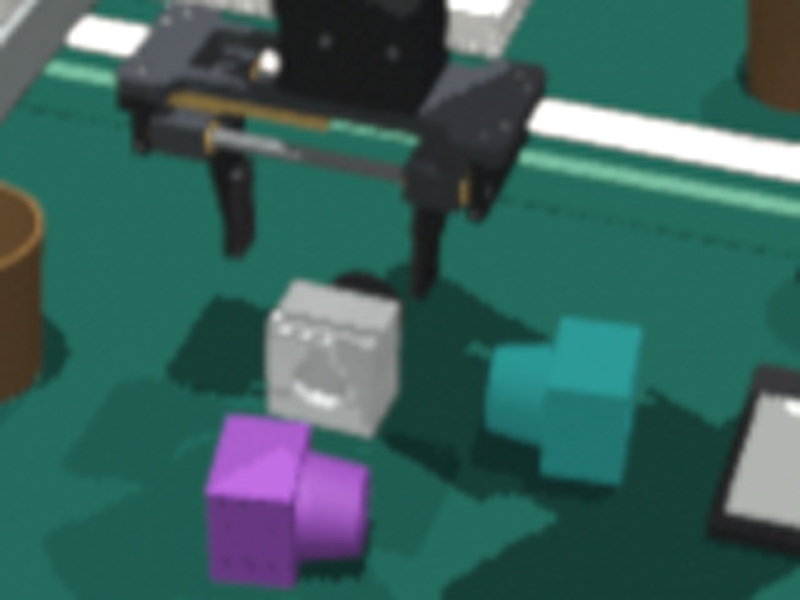

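Request:
{"op": "jog_arm", "data": {"steps": [{"delta_pos":[0,0,-30],"turn":0,"fingers":100},{"delta_pos":[0,0,-55],"turn":0,"fingers":100},{"delta_pos":[0,0,-72],"turn":0,"fingers":100},{"delta_pos":[0,0,-80],"turn":0,"fingers":100},{"delta_pos":[0,0,-80],"turn":0,"fingers":100},{"delta_pos":[0,0,-80],"turn":0,"fingers":100},{"delta_pos":[0,0,-80],"turn":0,"fingers":100}]}}

```text
time_s: 10.67
position: [0.5894, -0.2283, 0.0301]
tcp_rot: [[1.0, 0.003, 0.016], [-0.016, -0.002, 1.0], [0.003, -1.0, -0.002]]
force: [1.0, -0.8, -0.9]
opening: 1.003
```

Run:
```python
from h import *
i=capture('side');s=read_state();print(s['position']*1000,s['opening'],s['tcp_rot'][:,0],s['force'])
save(i,'h2.png',(250,130,350,205),7)
p=s['position'];print(((proj('side',p-[0,0,.017])[0]-[230,110])+.5)*5)
```

```text
[ 589.31133178 -228.37530111   30.05086847] 1.0016064237004136 [ 0.99986984 -0.01581333  0.00320083] [ 0.08911837 -0.31280203  0.21823246]
[329.4828688  379.40812843]
```

View pics/h2.png

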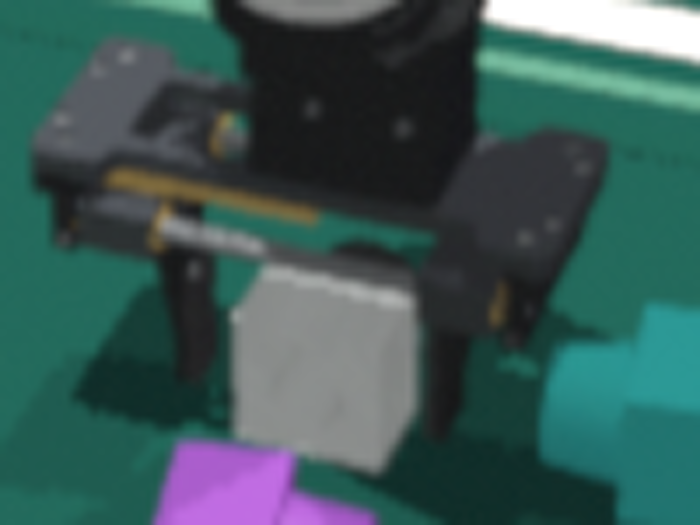

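Request:
{"op": "jog_arm", "data": {"steps": [{"delta_pos":[0,0,0],"turn":0,"fingers":75},{"delta_pos":[0,0,0],"turn":0,"fingers":75},{"delta_pos":[0,0,0],"turn":0,"fingers":75},{"delta_pos":[0,0,0],"turn":0,"fingers":75},{"delta_pos":[0,0,0],"turn":0,"fingers":75},{"delta_pos":[0,0,0],"turn":0,"fingers":40},{"delta_pos":[0,0,0],"turn":0,"fingers":40},{"delta_pos":[0,0,0],"turn":0,"fingers":40},{"delta_pos":[0,0,0],"turn":0,"fingers":0},{"delta_pos":[0,0,0],"turn":0,"fingers":0},{"delta_pos":[0,0,0],"turn":0,"fingers":0},{"delta_pos":[0,0,0],"turn":0,"fingers":0}]}}

```text
time_s: 11.72
position: [0.5877, -0.2279, 0.0279]
tcp_rot: [[1.0, -0.001, 0.016], [-0.016, 0.0, 1.0], [-0.001, -1.0, 0.0]]
force: [-1.2, 0.5, 0.1]
opening: 0.642
```

Run:
```python
from h import *
for k in range(3): i=capture('side');s=read_state();print(s['position']*1000,s['opening']*87,s['tcp_rot'][:,0],s['force'],s['moment'])
save(i,'h3.png',(250,130,350,205),7)
```

```text
[ 587.67755889 -227.86462094   27.94377979] 55.565423580444126 [ 9.99868473e-01 -1.62084122e-02 -5.69914074e-04] [-1.19763338 -0.56654595 -0.25530263] [-0.10440528  0.02601961  0.01059443]
[ 587.70057638 -227.8663251    27.95474311] 55.19795671009796 [ 9.99869140e-01 -1.61680028e-02 -5.47170470e-04] [-0.81042601 -0.60991211  0.96462139] [-0.05413417  0.07803043  0.01016636]
[ 587.68854465 -227.87946536   27.93976408] 55.538498834264686 [ 9.99868576e-01 -1.62022333e-02 -5.64719702e-04] [-1.59439948 -0.24035508 -0.23413831] [-0.04535719  0.12556728 -0.00636765]
```

View pics/h3.png

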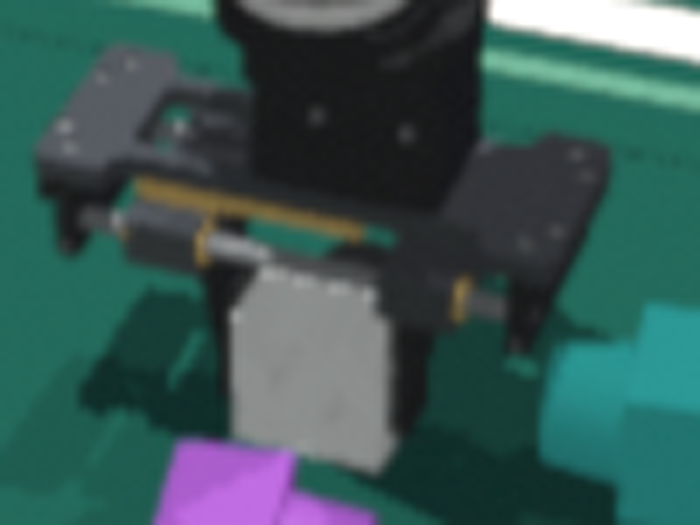

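Request:
{"op": "jog_arm", "data": {"steps": [{"delta_pos":[0,0,8],"turn":0,"fingers":0},{"delta_pos":[0,0,25],"turn":0,"fingers":0},{"delta_pos":[0,0,50],"turn":0,"fingers":0},{"delta_pos":[0,0,78],"turn":0,"fingers":0},{"delta_pos":[-1,6,100],"turn":0,"fingers":0},{"delta_pos":[-4,22,112],"turn":1,"fingers":0},{"delta_pos":[-9,46,115],"turn":2,"fingers":0},{"delta_pos":[-15,76,115],"turn":4,"fingers":0},{"delta_pos":[-22,108,115],"turn":6,"fingers":0},{"delta_pos":[-29,142,115],"turn":8,"fingers":0},{"delta_pos":[-36,176,115],"turn":10,"fingers":0},{"delta_pos":[-43,210,112],"turn":12,"fingers":0},{"delta_pos":[-49,242,105],"turn":13.3,"fingers":0},{"delta_pos":[-55,270,95],"turn":13.3,"fingers":0},{"delta_pos":[-59,294,83],"turn":13.3,"fingers":0},{"delta_pos":[-61,312,70],"turn":13.3,"fingers":0},{"delta_pos":[-61.6,323,58],"turn":13.3,"fingers":0},{"delta_pos":[-61.6,327.5,50],"turn":13.3,"fingers":0},{"delta_pos":[-61.6,327.5,47],"turn":13.3,"fingers":0},{"delta_pos":[-61.6,327.5,47],"turn":13.3,"fingers":0}]}}

```text
time_s: 13.53
position: [0.5264, 0.099, 0.0743]
tcp_rot: [[0.977, -0.001, -0.214], [0.214, -0.0, 0.977], [-0.001, -1.0, -0.0]]
force: [1.3, -0.4, -2.8]
opening: 0.647
```

Run:
```python
from h import *
for k in range(4): i=capture('side');s=read_state();print(s['position']*1000,s['opening']*87,s['tcp_rot'][:,0],s['force'],s['time_s'])
np.save('h4.npy',i);save(i,'h4.png',(225,210,325,310),6)
```

```text
[526.84527212  98.67586368  74.8438561 ] 56.01932853683544 [ 9.76948555e-01  2.13474870e-01 -4.14646711e-05] [ 0.06811415  0.10458728 -1.70174491] 13.5833
[527.15744251  98.51926188  75.24087588] 55.757594591732314 [9.77055987e-01 2.12981039e-01 8.22124609e-04] [ 0.63004371 -0.06816496 -3.43741794] 13.6333
[527.24639722  98.45211223  75.48266916] 55.94557083132359 [0.97711161 0.2127236  0.00125539] [ 0.0419466  -0.00297708 -2.96975091] 13.6833
[527.22950905  98.53127067  75.61014232] 56.0669689683299 [0.97711049 0.2127274  0.00146397] [-0.65391809 -0.32994187 -2.48161631] 13.7333
```

View pics/h4.png

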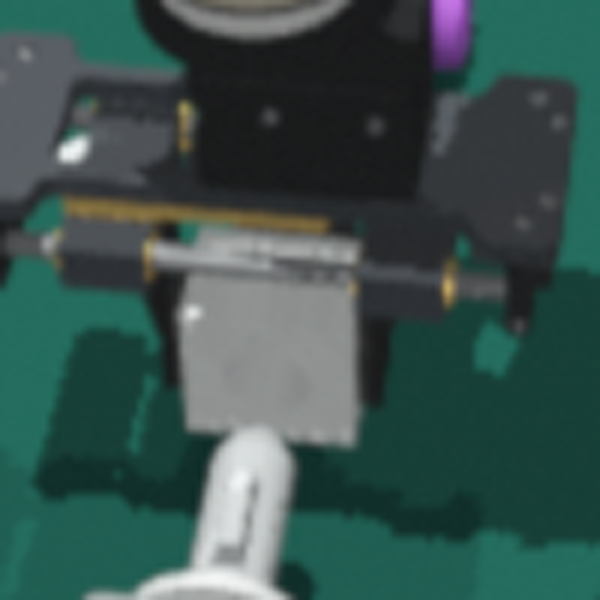

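Run:
```python
from h import *
p=np.array([.5272,.0985,.0756]);j=np.array([.977,.2127,0]);d=np.array([-.2127,.977,0])
i=np.load('h4.npy');sc=12;x0,y0=245,245
im=cv2.resize(i[y0:y0+50,x0:x0+50],None,fx=sc,fy=sc,interpolation=cv2.INTER_CUBIC).copy();o=im.copy()
f=lambda q:tuple(int(v) for v in np.round((proj('side',q)[0]-[x0,y0]+.5)*sc))
C=[f(p+d*.02+j*a+[0,0,b]) for a,b in((-.028,-.028),(.028,-.028),(.028,.028),(-.028,.028))]
for k in range(4): cv2.line(im,C[k],C[(k+1)%4],(255,0,0),1)
print(C)
save(np.hstack([im[:, :400],o[:, :400]]),'h5.png')
```

```text
[(470, 469), (138, 437), (120, 211), (464, 243)]
```

View pics/h5.png

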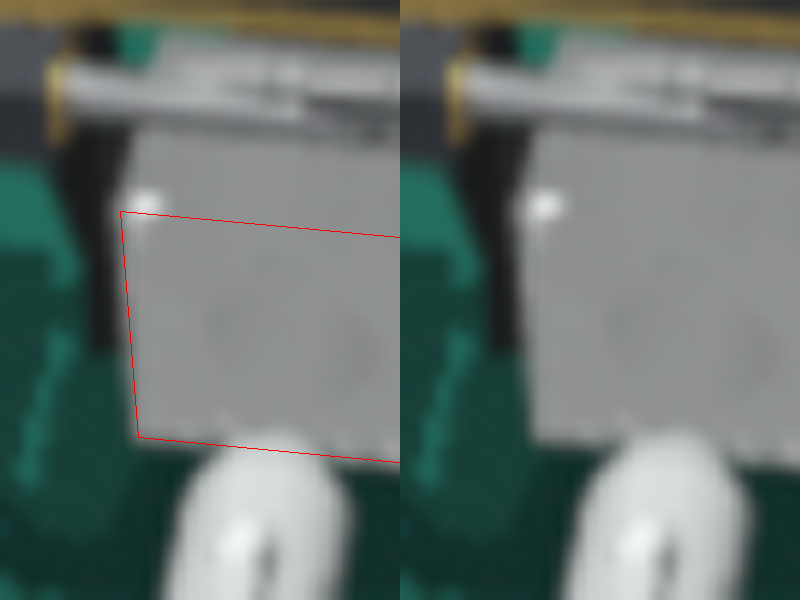

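Request:
{"op": "jog_arm", "data": {"steps": [{"delta_pos":[-0.9,4,0],"turn":0,"fingers":0},{"delta_pos":[-1.9,9,0],"turn":0,"fingers":0},{"delta_pos":[-3,14,0],"turn":0,"fingers":0},{"delta_pos":[-4.1,19,0],"turn":0,"fingers":0},{"delta_pos":[-5.2,24,0],"turn":0,"fingers":0},{"delta_pos":[-6.2,28,0],"turn":0,"fingers":0},{"delta_pos":[-7,32,0],"turn":0,"fingers":0},{"delta_pos":[-7.8,36,0],"turn":0,"fingers":0},{"delta_pos":[-8.7,40,0],"turn":0,"fingers":0},{"delta_pos":[-9.7,44,0],"turn":0,"fingers":0},{"delta_pos":[-9.7,44,0],"turn":0,"fingers":0}]}}

```text
time_s: 14.65
position: [0.5163, 0.1444, 0.075]
tcp_rot: [[0.977, -0.0, -0.215], [0.215, 0.0, 0.977], [-0.0, -1.0, 0.0]]
force: [0.4, -0.6, -4.0]
opening: 0.641
```

```bash
cat > l2.py <<'E'
import sys
from h import *
for k in range(3): i=capture('side');s=read_state();print(s['position']*1000,(s['opening']*87).round(1),s['tcp_rot'][:,0].round(4),s['force'].round(1),s['moment'].round(2),s['time_s'])
n=sys.argv[1];np.save(n+'.npy',i);save(i,n+'.png',(235,230,300,310),7)
E
python3 l2.py i1
```

```text
Traceback (most recent call last):
  File "l2.py", line 3, in <module>
    for k in range(3): i=capture('side');s=read_state();print(s['position']*1000,(s['opening']*87).round(1),s['tcp_rot'][:,0].round(4),s['force'].round(1),s['moment'].round(2),s['time_s'])
                                                                                 ^^^^^^^^^^^^^^^^^^^^^^^
AttributeError: 'float' object has no attribute 'round'
```

```bash
sed -i "s/(s\['opening'\]\*87).round(1)/round(s['opening']*87,1)/" l2.py; python3 l2.py i1
```

```text
[516.57122386 143.73203429  75.02387766] 55.7 [ 9.767e-01  2.147e-01 -1.000e-04] [ 0.3  0.7 -3. ] [-0.01 -0.06 -0.01] 14.75
[516.68329616 143.59052674  75.04657449] 55.4 [9.767e-01 2.144e-01 1.000e-04] [ 0.  -0.3 -2.9] [ 0.01 -0.1   0.04] 14.8
[516.73760041 143.46984599  75.05613293] 55.9 [9.768e-01 2.142e-01 1.000e-04] [ 0.7  0.9 -2.9] [ 0.04 -0.07  0.01] 14.85
```

View pics/i1.png

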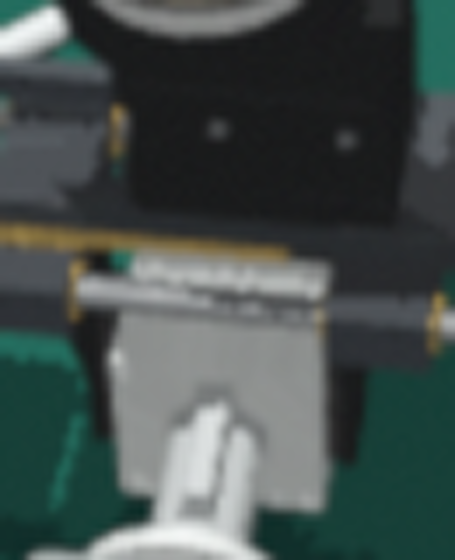

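Request:
{"op": "jog_arm", "data": {"steps": [{"delta_pos":[-0.4,2,0],"turn":0,"fingers":0},{"delta_pos":[-0.9,4,0],"turn":0,"fingers":0},{"delta_pos":[-1.3,6,0],"turn":0,"fingers":0},{"delta_pos":[-1.8,8,0],"turn":0,"fingers":0},{"delta_pos":[-2.2,10,0],"turn":0,"fingers":0},{"delta_pos":[-2.6,12,0],"turn":0,"fingers":0},{"delta_pos":[-3.1,14,0],"turn":0,"fingers":0},{"delta_pos":[-3.1,14,0],"turn":0,"fingers":0}]}}

```text
time_s: 15.52
position: [0.5133, 0.1581, 0.075]
tcp_rot: [[0.977, -0.0, -0.215], [0.215, 0.0, 0.977], [-0.0, -1.0, 0.0]]
force: [0.3, -0.3, -4.1]
opening: 0.642
```

```bash
python3 l2.py i2
```

```text
[513.43086182 157.83567106  75.05054784] 55.4 [ 9.767e-01  2.147e-01 -1.000e-04] [-0.4 -0.4 -3. ] [-0.01 -0.14 -0.03] 15.5667
[513.47972693 157.688093    75.03346509] 55.5 [ 9.767e-01  2.145e-01 -1.000e-04] [ 0.1  0.9 -2.1] [ 0.03 -0.12  0.01] 15.6167
[513.54375765 157.60950915  75.05273493] 55.5 [0.9768 0.2144 0.    ] [-0.7  0.  -4. ] [ 0.02 -0.12 -0.02] 15.6667
```

View pics/i2.png

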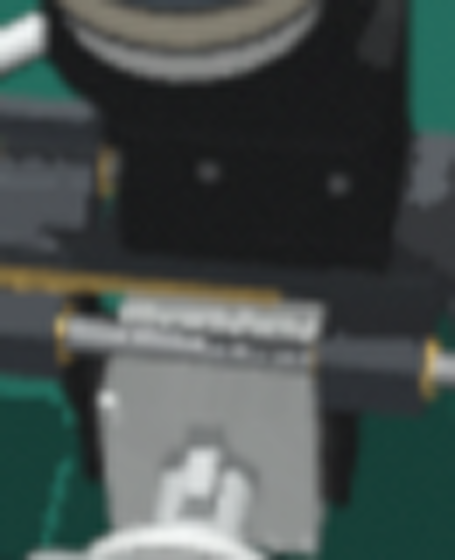

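Request:
{"op": "jog_arm", "data": {"steps": [{"delta_pos":[-0.7,3,0],"turn":0,"fingers":0},{"delta_pos":[-1.3,6,0],"turn":0,"fingers":0},{"delta_pos":[-2,9,0],"turn":0,"fingers":0},{"delta_pos":[-2.6,12,0],"turn":0,"fingers":0},{"delta_pos":[-3.3,15,0],"turn":0,"fingers":0},{"delta_pos":[-4,18,0],"turn":0,"fingers":0},{"delta_pos":[-4.6,21,0],"turn":0,"fingers":0},{"delta_pos":[-5.3,24,0],"turn":0,"fingers":0},{"delta_pos":[-5.3,24,0],"turn":0,"fingers":0}]}}

```text
time_s: 16.42
position: [0.508, 0.1822, 0.075]
tcp_rot: [[0.977, -0.0, -0.215], [0.215, 0.0, 0.977], [-0.0, -1.0, 0.0]]
force: [0.3, -0.0, -3.3]
opening: 0.643
```

```bash
python3 l2.py i3
```

```text
[508.09728976 181.93682983  75.0450596 ] 55.7 [ 9.766e-01  2.149e-01 -1.000e-04] [-0.2  0.1 -3.2] [-0.04 -0.16  0.03] 16.4667
[508.19877636 181.75853615  75.06957176] 55.7 [0.9767 0.2147 0.    ] [ 0.1  0.3 -3.5] [ 0.04 -0.13 -0.03] 16.5167
[508.21622996 181.63561842  75.04719244] 55.5 [ 0.9767  0.2145 -0.    ] [-0.6 -0.6 -2.3] [ 0.01 -0.07  0.02] 16.5667
```

View pics/i3.png

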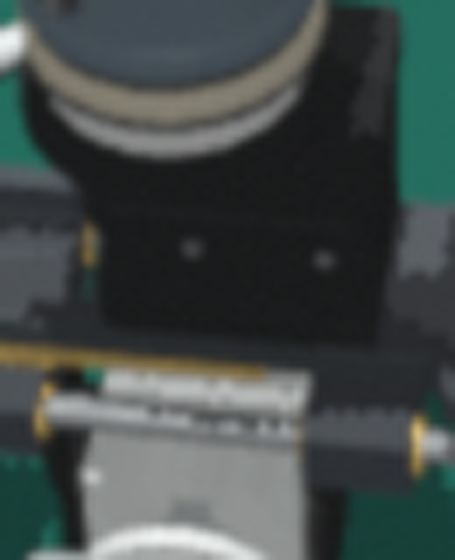

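Request:
{"op": "jog_arm", "data": {"steps": [{"delta_pos":[-0.2,1,0],"turn":0,"fingers":0},{"delta_pos":[-0.4,2,0],"turn":0,"fingers":0},{"delta_pos":[-0.7,3,0],"turn":0,"fingers":0},{"delta_pos":[-0.9,4,0],"turn":0,"fingers":0},{"delta_pos":[-1,4.5,0],"turn":0,"fingers":0}]}}

```text
time_s: 16.98
position: [0.5072, 0.1862, 0.075]
tcp_rot: [[0.977, -0.0, -0.214], [0.214, 0.0, 0.977], [-0.0, -1.0, 0.0]]
force: [0.3, -0.5, -3.2]
opening: 0.641
```

Request:
{"op": "jog_arm", "data": {"steps": [{"delta_pos":[-0.1,0.5,0],"turn":0,"fingers":0},{"delta_pos":[-0.2,1,0],"turn":0,"fingers":0},{"delta_pos":[-0.2,1,0],"turn":0,"fingers":0}]}}

```text
time_s: 17.23
position: [0.507, 0.1872, 0.075]
tcp_rot: [[0.977, -0.0, -0.214], [0.214, 0.0, 0.977], [-0.0, -1.0, 0.0]]
force: [-0.2, 0.7, -3.1]
opening: 0.64
```

Request:
{"op": "jog_arm", "data": {"steps": [{"delta_pos":[-0.1,0.5,0],"turn":0,"fingers":0},{"delta_pos":[-0.2,1,0],"turn":0,"fingers":0},{"delta_pos":[-0.2,1,0],"turn":0,"fingers":0},{"delta_pos":[-0.2,1,0],"turn":0,"fingers":0}]}}

```text
time_s: 17.57
position: [0.5068, 0.1881, 0.075]
tcp_rot: [[0.977, -0.0, -0.214], [0.214, -0.0, 0.977], [-0.0, -1.0, -0.0]]
force: [0.3, 0.7, -2.7]
opening: 0.646
```

Request:
{"op": "jog_arm", "data": {"steps": [{"delta_pos":[-0.1,0.5,0],"turn":0,"fingers":0},{"delta_pos":[-0.2,1,0],"turn":0,"fingers":0},{"delta_pos":[-0.2,1,0],"turn":0,"fingers":0},{"delta_pos":[-0.2,1,0],"turn":0,"fingers":0}]}}

```text
time_s: 17.9
position: [0.5067, 0.189, 0.075]
tcp_rot: [[0.977, 0.0, -0.214], [0.214, -0.0, 0.977], [-0.0, -1.0, -0.0]]
force: [-0.2, -0.5, -2.5]
opening: 0.642
```

Request:
{"op": "jog_arm", "data": {"steps": [{"delta_pos":[-0.1,0.5,0],"turn":0,"fingers":0},{"delta_pos":[-0.2,1,0],"turn":0,"fingers":0},{"delta_pos":[-0.2,1,0],"turn":0,"fingers":0},{"delta_pos":[-0.2,1,0],"turn":0,"fingers":0}]}}

```text
time_s: 18.23
position: [0.5067, 0.189, 0.0751]
tcp_rot: [[0.977, 0.0, -0.215], [0.215, -0.002, 0.977], [-0.0, -1.0, -0.002]]
force: [0.4, -4.9, -2.1]
opening: 0.644
```

```bash
python3 l2.py i4
```

```text
[506.6994264  189.04676932  75.10682506] 55.5 [ 9.765e-01  2.153e-01 -1.000e-04] [ 1.  -4.9 -3.7] [-0.86 -0.21  0.08] 18.2833
[506.67383557 189.04519255  75.07224493] 55.8 [ 9.766e-01  2.152e-01 -2.000e-04] [ 1.5 -5.6 -2.7] [-0.86 -0.2   0.09] 18.3333
[506.67313495 189.02541281  75.06468314] 55.6 [ 9.766e-01  2.152e-01 -2.000e-04] [ 0.3 -5.2 -2.3] [-0.88 -0.19  0.1 ] 18.3833
```

View pics/i4.png

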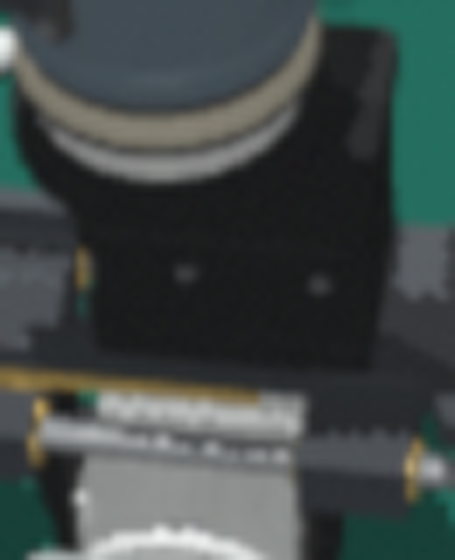

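Request:
{"op": "jog_arm", "data": {"steps": [{"delta_pos":[-0.2,1,0],"turn":0,"fingers":0},{"delta_pos":[-0.3,1.5,0],"turn":0,"fingers":0},{"delta_pos":[-0.3,1.5,0],"turn":0,"fingers":0},{"delta_pos":[-0.3,1.5,0],"turn":0,"fingers":0}]}}

```text
time_s: 18.72
position: [0.5067, 0.1891, 0.0751]
tcp_rot: [[0.976, 0.0, -0.217], [0.217, -0.004, 0.976], [-0.0, -1.0, -0.004]]
force: [1.9, -11.5, -3.6]
opening: 0.636
```

```bash
python3 l2.py i5
```

```text
[506.69820099 189.13903854  75.12308159] 55.5 [ 9.763e-01  2.166e-01 -5.000e-04] [  1.7 -10.7  -2.5] [-1.76 -0.26  0.16] 18.7667
[506.68036567 189.12945018  75.11444325] 55.7 [ 9.763e-01  2.166e-01 -5.000e-04] [  1.8 -10.1  -3.6] [-1.69 -0.27  0.15] 18.8167
[506.69752061 189.1309365   75.10253224] 56.1 [ 9.763e-01  2.166e-01 -5.000e-04] [  0.8 -10.9  -2.5] [-1.72 -0.3   0.19] 18.8667
```

Request:
{"op": "jog_arm", "data": {"steps": [{"delta_pos":[0.2,-1,0],"turn":0,"fingers":0},{"delta_pos":[0.2,-1,0],"turn":0,"fingers":66},{"delta_pos":[0.2,-1,0],"turn":0,"fingers":75},{"delta_pos":[0.2,-1,0],"turn":0,"fingers":90},{"delta_pos":[0.2,-1,0],"turn":0,"fingers":95},{"delta_pos":[0.2,-1,0],"turn":0,"fingers":95},{"delta_pos":[0.2,-1,0],"turn":0,"fingers":95}]}}

```text
time_s: 19.45
position: [0.5065, 0.1909, 0.0752]
tcp_rot: [[0.977, 0.001, -0.214], [0.214, 0.0, 0.977], [0.001, -1.0, 0.0]]
force: [-0.4, -0.3, -0.2]
opening: 0.916
```

```bash
python3 l2.py i6
```

```text
[506.44095616 190.85044678  75.19190751] 81.0 [9.767e-01 2.145e-01 4.000e-04] [0.7 0.3 0.6] [ 0.   -0.08 -0.02] 19.5
[506.37569942 190.79892626  75.12005425] 81.8 [9.767e-01 2.144e-01 2.000e-04] [-0.5 -0.4  0.3] [ 0.04 -0.12 -0.02] 19.55
[506.3621462  190.76120998  75.08227235] 82.1 [9.767e-01 2.144e-01 2.000e-04] [ 0.5  0.4 -0.8] [-0.03 -0.11 -0.02] 19.6
```

View pics/i6.png

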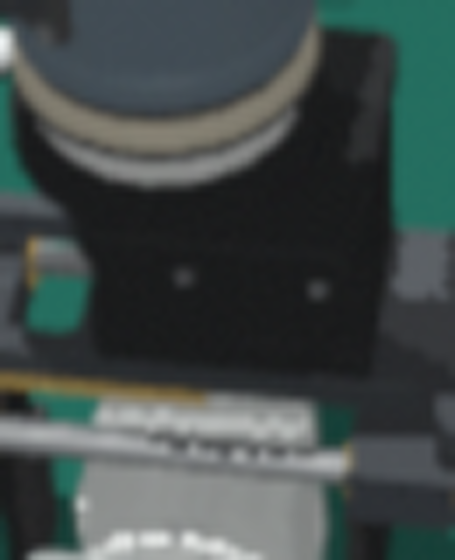

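Released and clear on both sides. I'll raise straight up and move away.

Request:
{"op": "jog_arm", "data": {"steps": [{"delta_pos":[0,0,15],"turn":0,"fingers":98},{"delta_pos":[0,0,40],"turn":0,"fingers":98},{"delta_pos":[0,0,75],"turn":0,"fingers":98},{"delta_pos":[0,0,110],"turn":0,"fingers":98},{"delta_pos":[0,-20,130],"turn":0,"fingers":98},{"delta_pos":[0,-60,135],"turn":0,"fingers":98},{"delta_pos":[0,-100,135],"turn":0,"fingers":98},{"delta_pos":[0,-140,135],"turn":0,"fingers":98},{"delta_pos":[0,-180,135],"turn":0,"fingers":98},{"delta_pos":[-10,-220,135],"turn":0,"fingers":98},{"delta_pos":[-20,-260,135],"turn":0,"fingers":98},{"delta_pos":[-30,-300,135],"turn":0,"fingers":98},{"delta_pos":[-40,-340,135],"turn":0,"fingers":98},{"delta_pos":[-50,-380,135],"turn":0,"fingers":98},{"delta_pos":[-60,-400,135],"turn":0,"fingers":98},{"delta_pos":[-60,-400,135],"turn":0,"fingers":98}]}}

```text
time_s: 20.93
position: [0.4454, -0.2139, 0.2102]
tcp_rot: [[0.978, 0.0, -0.209], [0.209, -0.002, 0.978], [0.0, -1.0, -0.002]]
force: [-0.9, 0.1, 0.6]
opening: 0.982
```

Run:
```python
from h import *
i=capture('side');t=capture('top');s=read_state();print(s['position']*1000,s['time_s'],s['force'])
a=cv2.resize(i[250:350,225:305],(400,500),interpolation=cv2.INTER_CUBIC);b=cv2.resize(t[180:280,130:210],(400,500),interpolation=cv2.INTER_CUBIC)
save(np.hstack([a,b]),'f1.png');save(np.vstack([i[:,:]]),'f2.png')
for n in('side','top'):
  for q in('hub_center','hub_nose'): print(n,q,[(np.round(d['position'],4).tolist(),round(d['confidence'],2)) for d in tip_of(q,n)])
a=np.radians(102.4);o=np.array([-np.cos(a),-np.sin(a),0])
print('expect',np.array([.50286,.2069,.075])+o*.02,np.array([.50286,.2069,.075])+o*.07)
```

```text
[ 445.84869956 -209.81391531  209.92428531] 21.0333 [ 0.33131414  0.41552289 -0.23441451]
side hub_center [([0.4524, -0.2393, 0.0286], 0.98), ([0.5087, 0.1869, 0.0758], 0.89), ([0.5821, -0.114, 0.0299], 0.58)]
side hub_nose [([0.5191, 0.1376, 0.0748], 0.75), ([0.3706, 0.1816, -0.0019], 0.66), ([0.5357, -0.1255, 0.0245], 0.6), ([0.5042, -0.2354, 0.0318], 0.58)]
top hub_center [([0.5076, 0.1897, 0.0744], 0.95), ([0.583, -0.1157, 0.0287], 0.9), ([0.5166, 0.1392, 0.0725], 0.59)]
top hub_nose [([0.5388, -0.1251, 0.0272], 0.83), ([0.5181, 0.1425, 0.0747], 0.61), ([0.6615, -0.0159, -0.0043], 0.34)]
expect [0.50715471 0.18736655 0.075     ] [0.51789147 0.13853294 0.075     ]
```

View pics/f1.png

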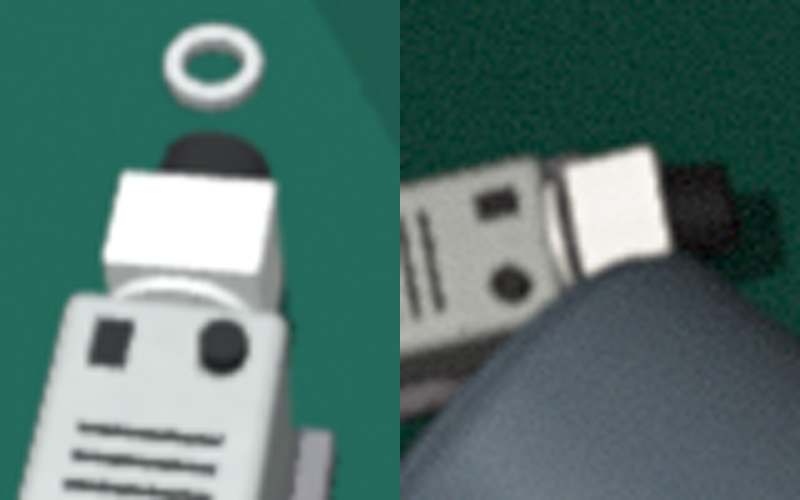

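View pics/f2.png

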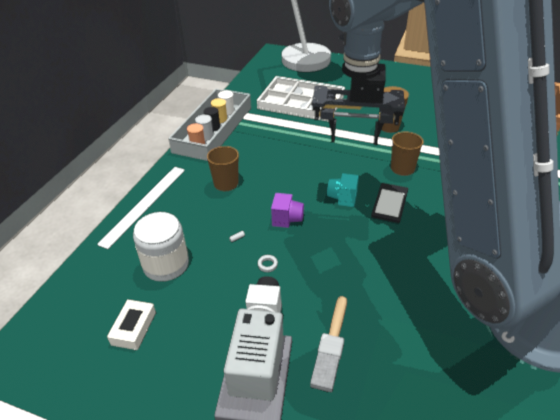

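Run:
```python
from fit import *
hubt=[box(.040,.056,.103,.103)]
for n,lo in(('side',190),('top',60)):
    im=capture(n);np.save(n+'F.npy',im)
    roi=roi_of(n,T((.5069,.189),np.radians(102.4),hubt[0]),4);x0,y0,x1,y1=roi
    R=im[y0:y1,x0:x1,0].astype(float);P=np.percentile(R,90)
    s=soft_of(im,roi,P*.97,lo);r=fit(n,s,hubt,(.5069,.189,102),roi);print(n,r)
for n,v in(('side',(502.86,206.9,102.4)),('top',(505.3,206,103.5))):
    a=np.radians(v[2]);print(n,'expected home',v[0]-20*np.cos(a),v[1]-20*np.sin(a))
im=np.load('topF.npy');old=np.load('top.npy')
f=lambda i:cv2.resize(i[200:250,150:190],(400,500),interpolation=cv2.INTER_CUBIC)
save(np.hstack([f(old),f(im)]),'f3.png')
ang=np.linspace(0,np.pi,7)
for v in((503.5,208.3,102.4),):
    a=np.radians(v[2]);o=np.array([-np.cos(a),-np.sin(a),0]);w=np.array([-o[1],o[0],0])
    for l in(0,-.012): print([((proj('top',np.array([v[0],v[1],75])/1000+o*l+.018*(np.cos(k)*w+np.sin(k)*np.array([0,0,1])))[0]-[150,200]+.5)*10).round().tolist() for k in ang])
```

```text
side (array([506.7968301 , 190.76543139, 103.91858296]), np.float64(32.71451608312057))
top (array([513.76860304, 187.72831385, 101.85380792]), np.float64(64.91199134582077))
side expected home 507.15470654334126 187.36655443331665
top expected home 509.9689072771181 186.55260159204647
[[156.0, 207.0], [150.0, 210.0], [149.0, 232.0], [154.0, 267.0], [163.0, 305.0], [174.0, 336.0], [184.0, 351.0]]
[[107.0, 219.0], [100.0, 222.0], [99.0, 244.0], [104.0, 278.0], [113.0, 317.0], [125.0, 347.0], [135.0, 363.0]]
```

View pics/f3.png

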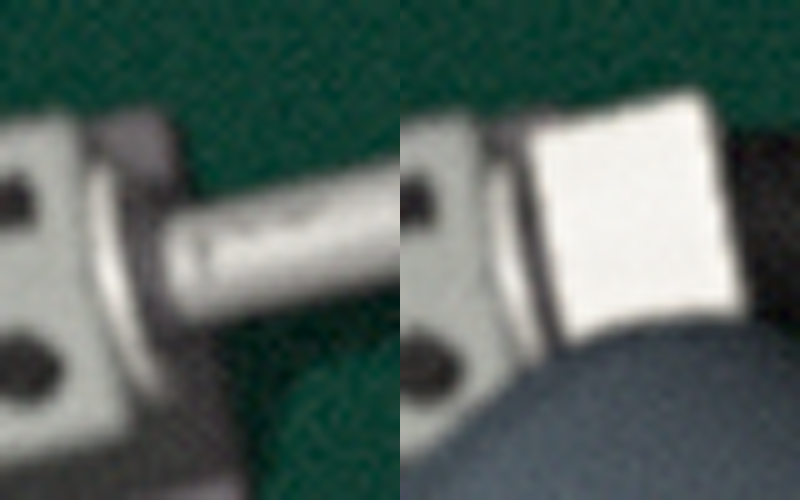

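Run:
```python
from rig import *
s=read_state();print(s['time_s'],s['qvel'].round(3),s['position']);print(hand_in())
```

```text
21.3333 [-0.32  -0.05  -0.065  0.031 -0.031 -0.063] [ 0.44667672 -0.20810916  0.21006213]
the job is handed in; nothing more can be done
None
```

The key is in its slot and the hub is on the shaft with the black nose outward. I handed the job in at 21.3 s. No verdict came back.

- **Key:** I lowered it 5 mm into the 6 mm slot with no contact force and let it drop. An overlay on the side picture matched a fully seated key, standing 8 mm proud.
- **Hub:** The keyway took the key with no side force. The hub then slid until it stopped hard with the tool at about y = 189.1 mm. That is 1.7 mm past the camera estimate for home, and it held against about 11 N without moving.
- **Release:** The gripper force fell to zero on release. In the pictures taken after the arm moved away, the hub was still on the shaft with no gap seen. Nothing else on the table appeared to have moved.

**Checks that disagreed:**
- **Hub position from the networks:** They put the hub centre at y = 186.9 mm (side) and 189.7 mm (top), on either side of the expected 187.4 mm.
- **Final model fit of the hub:** This had large errors because the arm hid part of the hub in the top view, so I disregarded it.
- **How I judged it home:** I went by the hard stop and the pictures. The top picture shows a dark stripe next to the collar. It was also there before the hub went on, so I took it for part of the collar rather than a gap.

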